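# Close the back of a light-up display box and latch its strap

## Task

Close the display box that lies in the sloping stand: hook the lip of the loose plywood back panel under the metal ledge at the low edge of the opening, then swing the panel's top edge down until it lies flat on its seat in the opening. Then swing the aluminium strap round its pivot bolt, over the panel's top edge, until its slot drops over the brass stud and the strap lies flat on the wood; do not let it fall, keep the fingers on it until it is fully down. Then let go of everything, and leave the candle, the paint jar and the hammer where they are.

Things in the scene. Friction and masses are not known exactly. Their poses are not given: they have to be found in the camera images.
- case: Fixed wooden display box in a stand sloping 28 deg, low edge to the robot at yaw 0. Axes: x up the slope, y across to the left, z out of the slope. Origin: centre of the opening at the level of the rims' tops. In mm, this frame: opening x -50 to 50, y -67 to 67; wooden rims, top z 0: low x -82 to -64, high x 50 to 86, sides |y| 67 to 99. Board beneath: x -90 to 200, |y| to 115, top z -28.
- ledge (a point): Middle of the dark steel ledge's free edge, at its underside: (-50, 0, -3) mm in the case's frame. The ledge covers x -80 to -50, |y| to 75, z -3 to +2. Under it a pocket 8 high runs from x -50 to a wall at x -64, as wide as the opening.
- seat (a point): Middle of the level on which the shut panel's underside lies: (0, 0, -11) mm in the case's frame. The shut panel's axes are parallel to the case's and its origin is about here.
- stud_mark (a point): Where the stud was meant to stand on the right rim: (46, -81, 0) mm in the case's frame. The brass stud itself is NOT measured: 8 dia, along the case's z, flat top 14 above the rim. It was set by hand: y within 1 mm of the mark, but up to 10 mm off either way along the case's x, so it has to be felt or seen.
- pivot (a point): Foot of the steel pivot bolt, on the case's left rim at (46, 81, 0) mm in the case's frame. Shank 8 dia along the case's z, 18 high, under a fixed head 20 dia (z 18 to 24): the strap can rise, tilt some 9 deg and swing about it, but not come off.
- strap: Loose aluminium strap, 5 thick, x -16 to 182, 22 wide (40 wide from x 146 on), 0.12 kg (+-30 %). Origin: centre of its 12 x 12 bolt hole at the underside; x along it to the slot, z up. Slot: closed window x 152 to 172, 11 wide. Red grip block: x 93 to 117, y +-7, z 5 to 39. Starts parked up the slope, at rest on the high rim and a rail (case x 150 to 172, top z 0); latched it points along the case's -y.
- slot (a point): Centre of the strap's slot at the underside, 162 mm from the hole's centre along the strap's x.
- panel: Loose plywood back panel, flat on the table, handle up; 0.25 kg (+-30 %). Origin: centre of the main board's underside. Main board 96 (x) x 128 (y) x 8 mm. At its -x end a lip 4 thick (z 0 to 4), 110 wide, x -60 to -48. Dark handle bar on top: centre x -16, 14 thick (x), 44 long (y), z 8 to 42.
- lip (a point): Middle of the tip of the panel's lip, underside: (-60, 0, 0) mm in the panel's frame.
- top_edge (a point): Middle of the panel's top edge, underside: (48, 0, 0) mm in the panel's frame.
- candle: Bystander: red candle 60 dia on a wooden disc 90 dia, 97 tall; origin at the foot.
- paintjar: Bystander: paint jar 60 dia, 75 tall, yellow lid; origin at the foot.
- hammer: Bystander: small hammer lying on the table, 200 long along its x; origin on the table at its middle.

How it is judged:
By the outcome, as a careful person would: the job done as asked, in the order asked, and still so for the second after the job is handed in, with the robot touching nothing.
It also fails if it takes over 67 s, if anything falls off the work surface, if the arm or the gripper's body presses on something with over 40 N, if the wrist force passes 120 N, or if a joint passes its speed limit or range.

## Robot

A 6-joint arm with a two-finger parallel gripper is mounted at the origin on the work surface. World frame = base frame: x ahead of the robot, y to its left, z up, the work surface at z = 0. Lengths are in mm, angles in rad, forces in N, time in s.
With the tool pointing down it reaches from about 275 to 1000 mm from the base axis. Payload 8.4 kg.
Tool frame: the origin (TCP) lies at the very end of the fingers, on their centre line; the grasp point (between the pads) lies behind it (r.grip_point_offset is the x of the grasp point in the tool frame, in mm); x points along the fingers, z is the direction in which the jaws open and shut, and the axes are right-handed (so a half turn about x gives the same grasp; the last joint's range is limited). The gripper opens to 85 mm and grips with 20 to 120 N. Pads are 22 mm wide; open, the fingers measure 114 mm over their backs; the gripper's body (76 mm by 85 mm) begins 54 mm behind the grasp point. The pads swing forward as they close: fully open they stand 13 mm farther back than shut.
Start: joints at [1.308, 0.353, 1.633, -0, 1.155, -0.002], TCP at [161.157, 603.868, 231.281] pointing down, gripper open.
Joint ranges: [-2.63, 2.63], [-0.92, 2.1], [0.06, 2.66], [-1.3, 4.44], [0, 2.69], [-3.02, 3.02]. Speed limits (rad/s): [2.22, 2.22, 2.79, 3.14, 3.14, 3.14].

## Interface

Orientations are given as [roll, pitch, yaw] about the fixed x, y, z axes, in that order (R = Rz(yaw) Ry(pitch) Rx(roll)).
In Python, from rig import r, vision, order gives the robot as it stands. The module is installed in compiled form; this text tells all that it offers.
- The arm moves only by the tool step_arm, never from a script. Its argument "rows" is a list of rows, each a list of 7 numbers: the shift along the world's x, y, z in mm, then the turn, a rotation vector about the world's x, y, z in rad, then the finger opening in mm, from 0 to 85.4. A call has exactly 8 rows; each row is the pose to reach, as a shift and turn from the pose measured when the call began; what a row does not reach only later rows make up. A row lasts 1/8 s, in which the tool goes at most 62.5 mm and 10.7 degrees, less where a joint would pass 70% of its speed; a pose out of reach is approached as far as the arm can. A call with a gripper value outside its range is refused whole. The fingers move at their own pace and stop on an object; "force" is the grip in N (left out, the last holds). Time passes only in rows, so rows that repeat a pose let the fingers close, or fill a call up. It gives the time, the measured TCP pose, the force and the opening at its end, in the units of the state.
- r.sense(): the state, without advancing time (a new reading comes with each control period).
- vision.grab_frame(name): name is "scene" or "top" or "wrist"; returns (picture, depth): 400x640x3 uint8, red, green, blue; 400x640 float32, mm along the optical axis (not along the pixel's ray), 0 where there is no reading.
- vision.camera_info(name): a dict with "K" (3x3 intrinsics, pixels), "origin" and "attitude" of the camera in the world; the wrist camera has in their place "tool_from_camera" (4x4, takes a point from camera to tool coordinates, whose origin is the TCP and whose axes are the tool frame's). Camera axes: x right, y down, z forward; pixel columns grow to the right and rows downward; lengths in mm; the calibration is good to about 2 mm. A picture is of the moment at which its call begins: read the wrist's pose just before it. camera_info takes no time and is no camera call.
- order.sign_off(): hands the job in, once; it reports no verdict.
The state is a dict: "clock": time; "qpos": joint angles; "qvel": joint speeds; "joint_efforts": joint torques, N m; "eef_pos": TCP position; "tcp_rot": TCP orientation; "contact_force": force on the tool from outside, world axes, zero at the start; "wrist_torque": the same for the moment, N m; "opening": opening from 0.0 (shut) to 1.0 (fully open).
Only numpy, scipy, OpenCV 4.12 (cv2) and the standard library are available. Lean on these libraries where they do the work, as an engineer would, in place of code of your own. Each camera call takes 0.05 s, during which the arm holds its last target.

## Working session

There is one attempt and no reset: what is moved stays moved. The work goes in short steps, Python scripts to look and compute and a tool call to move; the robot and the scene stay as the last step left them, time stands still between calls to the robot, and variables do not carry over. Pictures are saved under pics/ and viewed, and the job is handed in when it is done.

Besides the shell and the picture viewer there is one more tool, called after ">>>" in YAML: its name, and indented under it one key for each argument. step_arm: Moves the arm, as the interface text tells. Its arguments: {"type":"object","properties":{"rows":{"type":"array"},"force":{"type":"number"}},"required":["rows"]}

```bash
mkdir -p pics
cat > h.py <<'E'
import numpy as np, cv2
from rig import r, vision, order
from scipy.spatial.transform import Rotation as R
np.set_printoptions(precision=3,suppress=True)
def grab(n,name):
    p,d=vision.grab_frame(n); cv2.imwrite('pics/%s.png'%name,p[:,:,::-1]); np.save('pics/%s.npy'%name,d); return p,d
E
python3 - <<'E'
from h import *
for n in ["scene","top","wrist"]:
    i=vision.camera_info(n); print(n,i)
s=r.sense();print(s, r.grip_point_offset)
for n in ["scene","top","wrist"]: grab(n,n+'0')
E
```

```text
scene {'K': array([[451.583,   0.   , 324.443],
       [  0.   , 451.583, 199.019],
       [  0.   ,   0.   ,   1.   ]]), 'origin': array([1291.103, -132.127,  812.536]), 'attitude': array([-2.321, -0.01 ,  1.511])}
top {'K': array([[383.56 ,   0.   , 311.24 ],
       [  0.   , 383.56 , 196.444],
       [  0.   ,   0.   ,   1.   ]]), 'origin': array([ 491.266,  -52.538, 1236.345]), 'attitude': array([-3.053, -0.011, -1.557])}
wrist {'K': array([[291.033,   0.   , 320.67 ],
       [  0.   , 291.033, 206.456],
       [  0.   ,   0.   ,   1.   ]]), 'tool_from_camera': array([[   0.001,   -0.287,    0.958, -142.452],
       [   0.   ,   -0.958,   -0.287,   73.119],
       [   1.   ,    0.   ,   -0.001,   -0.145],
       [   0.   ,    0.   ,    0.   ,    1.   ]])}
{'clock': 0.0, 'qpos': array([ 1.308,  0.354,  1.634, -0.   ,  1.155, -0.002]), 'qvel': array([-0.   , -0.001, -0.   ,  0.001,  0.001,  0.   ]), 'joint_efforts': array([ -0.002, -60.525, -34.207,  -0.   ,   0.01 ,  -0.   ]), 'eef_pos': array([161.049, 603.383, 230.553]), 'tcp_rot': array([-3.114,  1.569, -1.804]), 'contact_force': array([0.229, 0.131, 0.197]), 'wrist_torque': array([-0.003,  0.01 , -0.048]), 'opening': 0.9989329953662289} -18.700000000000003
```

View pics/scene0.png

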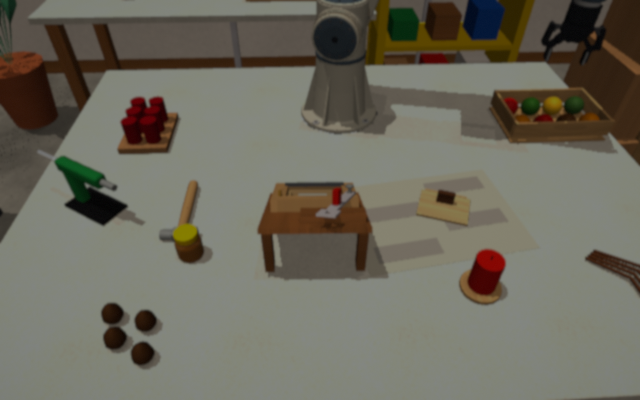

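View pics/top0.png

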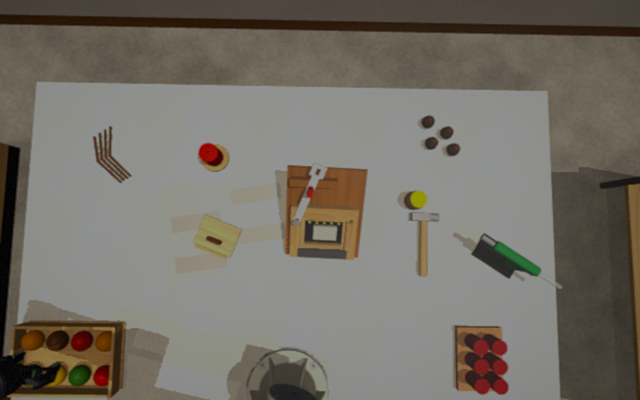

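View pics/wrist0.png

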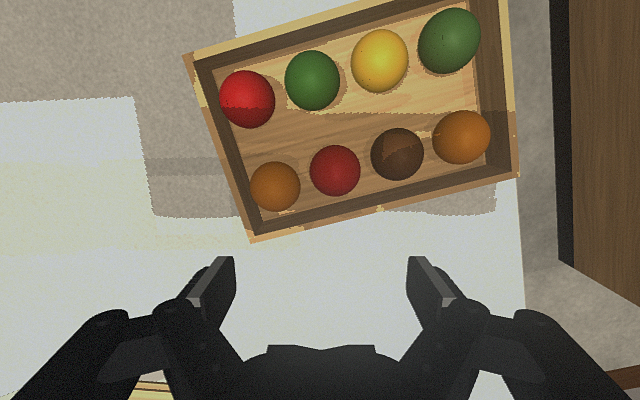

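The pictures show the case near top pixel (325,230), the panel at about (217,237) with a dark handle, and the strap parked from (296,222) to (318,170). Next I'll measure them.

```bash
cat >> h.py <<'E'
def T(n,pose=None):
    i=vision.camera_info(n); M=np.eye(4)
    if n=='wrist':
        s=pose; W=np.eye(4); W[:3,:3]=R.from_euler('xyz',s['tcp_rot']).as_matrix(); W[:3,3]=s['eef_pos']
        return W@np.array(i['tool_from_camera']), np.array(i['K'])
    M[:3,:3]=R.from_euler('xyz',i['attitude']).as_matrix(); M[:3,3]=i['origin']; return M,np.array(i['K'])
def cloud(M,K,d):
    v,u=np.mgrid[:d.shape[0],:d.shape[1]]
    P=np.stack([(u-K[0,2])/K[0,0]*d,(v-K[1,2])/K[1,1]*d,d],-1)
    return P@M[:3,:3].T+M[:3,3]
def ray(M,K,u,v):
    d=M[:3,:3]@np.array([(u-K[0,2])/K[0,0],(v-K[1,2])/K[1,1],1.]); return M[:3,3],d
def onplane(M,K,uv,p0,n):
    o,d=ray(M,K,*uv); n=np.array(n,float); return o+d*((np.array(p0)-o)@n/(d@n))
E
python3 - <<'E'
from h import *
M,K=T('top'); d=np.load('pics/top0.npy'); P=cloud(M,K,d)
for uv in [(100,250),(450,320),(250,300),(350,320)]: print(uv,P[uv[1],uv[0]])
# case slope
Q=P[165:258,285:370].reshape(-1,3); print('case z range',Q[:,2].min(),Q[:,2].max())
for uv in [(350,180),(350,200),(320,200),(355,240),(293,240),(323,255),(217,237),(200,245),(213,240)]: print(uv,P[uv[1],uv[0]])
p=cv2.imread('pics/top0.png'); 
cv2.imwrite('pics/topc.png',cv2.resize(p[150:275,180:380],None,fx=4,fy=4,interpolation=cv2.INTER_CUBIC))
p=cv2.imread('pics/scene0.png'); 
cv2.imwrite('pics/scenec.png',cv2.resize(p[160:280,240:480],None,fx=3.3,fy=3.3,interpolation=cv2.INTER_CUBIC))
E
```

```text
(100, 250) [420.651 606.488  -4.943]
(450, 320) [ 216.591 -508.545    0.029]
(250, 300) [270.824 123.851  -0.652]
(350, 320) [ 212.657 -192.524   -1.403]
case z range -7.171416179045991 1236.3450532715385
(350, 180) [ 639.016 -174.959  136.543]
(350, 200) [ 583.23  -178.345  108.787]
(320, 200) [581.992 -89.783 107.811]
(355, 240) [ 465.401 -197.19    79.858]
(293, 240) [462.802 -11.171  77.711]
(323, 255) [ 418.097 -102.629   56.479]
(217, 237) [467.211 233.332   5.626]
(200, 245) [441.145 286.727   3.935]
(213, 240) [458.536 236.968  41.578]
```

View pics/topc.png

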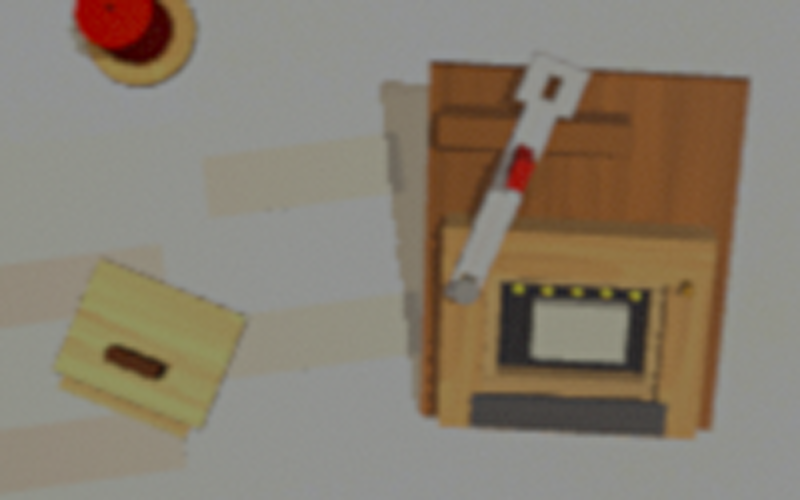

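View pics/scenec.png

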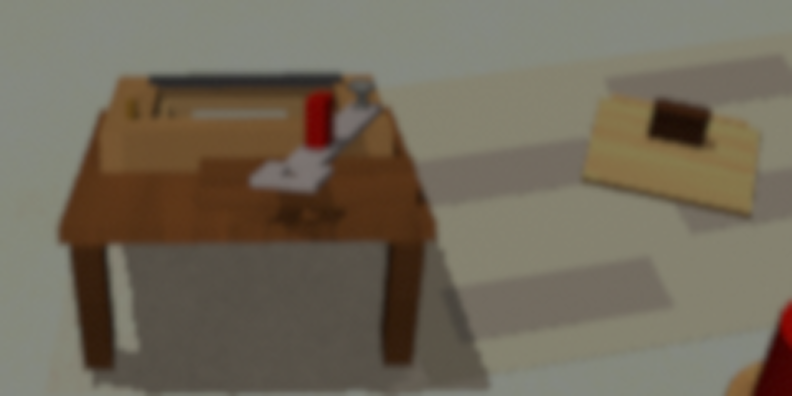

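```bash
cat >> h.py <<'E'
def plan(pos,Rt,s=None):
    "shift and rotvec from measured pose to target (pos, 3x3 tool matrix)"
    s=s or r.sense(); R0=R.from_euler('xyz',s['tcp_rot'])
    rv=(R.from_matrix(Rt)*R0.inv()).as_rotvec()
    sh=np.array(pos)-s['eef_pos']
    print('shift',sh.round(1),'rv',rv.round(3),'mag deg',np.degrees(np.linalg.norm(rv)).round(1)); return sh,rv
def toolR(xd,zd):
    x=np.array(xd,float); x/=np.linalg.norm(x); z=np.array(zd,float); z-=x*(x@z); z/=np.linalg.norm(z)
    return np.stack([x,np.cross(z,x),z],1)
E
python3 - <<'E'
from h import *
s=r.sense(); print(R.from_euler('xyz',s['tcp_rot']).as_matrix())
for zd in [(0,1,0),(0,-1,0),(1,0,0),(-1,0,0)]:
    print(zd); plan((420,60,400),toolR((0,0,-1),zd),s)
E
```

```text
[[-0.    -0.966  0.258]
 [-0.001  0.258  0.966]
 [-1.     0.    -0.001]]
(0, 1, 0)
shift [ 258.9 -543.5  169.3] rv [ 0.001 -0.     0.261] mag deg 14.9
(0, -1, 0)
shift [ 258.9 -543.5  169.3] rv [-0.    -0.002 -2.881] mag deg 165.1
(1, 0, 0)
shift [ 258.9 -543.5  169.3] rv [ 0.001 -0.001 -1.31 ] mag deg 75.1
(-1, 0, 0)
shift [ 258.9 -543.5  169.3] rv [0.001 0.001 1.832] mag deg 104.9
```

>>> step_arm:
  rows:
    - [60, -60, 20, 0, 0, 0.05, 60]
    - [110, -120, 40, 0, 0, 0.1, 60]
    - [150, -180, 60, 0, 0, 0.15, 60]
    - [180, -240, 80, 0, 0, 0.2, 60]
    - [200, -300, 100, 0, 0, 0.26, 60]
    - [220, -360, 100, 0, 0, 0.26, 60]
    - [235, -420, 100, 0, 0, 0.26, 60]
    - [240, -480, 100, 0, 0, 0.26, 60]

```text
clock: 1.15
eef_pos: [389.7, 180.3, 328.7]
tcp_rot: [-2.371, 1.57, -0.8]
contact_force: [1.0, 0.4, -0.2]
opening: 0.698
```

Run:
```python
from h import *
s=r.sense(); print(s['clock'],s['eef_pos'],s['tcp_rot'],s['qpos'])
p,d=grab('wrist','w1'); np.save('pics/w1s.npy',s,allow_pickle=True)
```

```text
1.15 [389.707 180.277 328.684] [-2.371  1.57  -0.8  ] [ 0.431 -0.054  1.899 -0.001  1.297 -1.139]
```

View pics/w1.png

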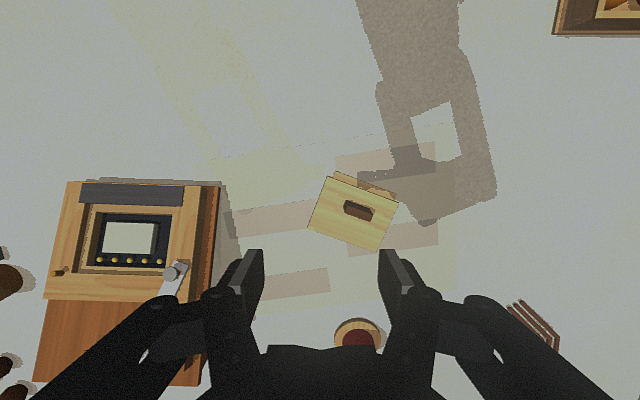

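The wrist view shows the panel at (355,212) with its handle at (358,210), the case's low edge at the top left with the stud at (62,272), and the pivot at (175,270). Now to measure the panel.

```bash
cat >> h.py <<'E'
def load(name):
    return cv2.cvtColor(cv2.imread('pics/%s.png'%name),cv2.COLOR_BGR2RGB), np.load('pics/%s.npy'%name)
E
python3 - <<'E'
from h import *
p,d=load('w1'); s=np.load('pics/w1s.npy',allow_pickle=True).item(); M,K=T('wrist',s); P=cloud(M,K,d)
for uv in [(280,100),(280,240),(440,250)]: print('table',P[uv[1],uv[0]])
reg=np.zeros(d.shape,bool); reg[160:260,295:415]=True
hsv=cv2.cvtColor(p,cv2.COLOR_RGB2HSV)
for uv in [(355,235),(358,210),(330,200),(280,180)]: print(uv,hsv[uv[1],uv[0]],P[uv[1],uv[0]])
# board by height
m=reg&(P[...,2]>5)&(P[...,2]<12)&(hsv[...,1]>70); h=reg&(P[...,2]>30)
print(m.sum(),h.sum())
for mm,z in ((m,8),(h,42)):
    mm=cv2.morphologyEx(mm.astype(np.uint8),cv2.MORPH_CLOSE,np.ones((15,15)))
    c=max(cv2.findContours(mm,0,2)[0],key=cv2.contourArea); 
    W=np.array([onplane(M,K,q[0],(0,0,z),(0,0,1))[:2] for q in c],np.float32)
    print(z,cv2.minAreaRect(W), np.median(P[h][:,2]) if z==42 else np.median(P[m][:,2]))
cv2.imwrite('pics/w1c.png',cv2.resize(p[150:270,280:420,::-1],None,fx=5,fy=5,interpolation=cv2.INTER_CUBIC))
E
```

```text
table [288.663 117.695   0.612]
table [518.676 108.45    1.351]
table [537.067 389.294   2.604]
(355, 235) [ 26  87 162] [506.651 238.273   7.674]
(358, 210) [ 12 116  99] [451.084 237.253  41.78 ]
(330, 200) [ 26  84 166] [444.051 194.864   9.229]
(280, 180) [ 36  30 172] [412.626 112.472  -0.764]
3776 532
8 ((465.6461486816406, 234.272705078125), (127.61769104003906, 107.806640625), 69.263427734375) 7.8443322449869015
42 ((454.8453369140625, 223.68710327148438), (89.00250244140625, 64.9524154663086), 52.442054748535156) 42.74573800566199
```

View pics/w1c.png

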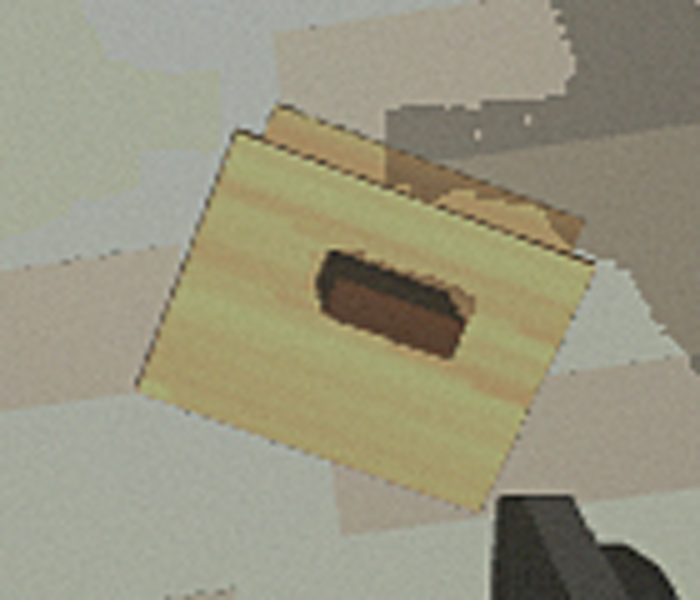

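Run:
```python
from h import *
s=np.load('pics/w1s.npy',allow_pickle=True).item(); M,K=T('wrist',s)
C=np.array([(235,130),(595,262),(483,512),(138,387)])/5+np.array([280,150])
W=np.array([onplane(M,K,c,(0,0,8),(0,0,1)) for c in C]); print(W)
print('sides',[np.linalg.norm(W[i]-W[(i+1)%4]) for i in range(4)])
ax=(W[2]+W[3]-W[0]-W[1]); yaw=np.arctan2(ax[1],ax[0]); ay=W[1]+W[2]-W[0]-W[3]; print('yaw',yaw,np.arctan2(-ay[0],ay[1]),'c',W.mean(0))
c=W.mean(0); print('handle',c+ -16*np.array([np.cos(yaw),np.sin(yaw),0]))
H=np.array([(330,275),(467,320),(455,358),(322,310)])/5+np.array([280,150])
Hw=np.array([onplane(M,K,c,(0,0,42),(0,0,1)) for c in H]);print('handle top',Hw.mean(0),Hw)
# top camera check
M,K=T('top'); C=np.array([(100,260),(245,318),(200,428),(58,370)])/4.+np.array([180,150]); print(np.array([onplane(M,K,c,(0,0,8),(0,0,1)) for c in C]).mean(0))
```

```text
[[404.296 189.718   8.   ]
 [448.502 309.034   8.   ]
 [539.142 276.976   8.   ]
 [492.655 157.29    8.   ]]
sides [np.float64(127.2410190518249), np.float64(96.14297833867433), np.float64(128.39654485613895), np.float64(94.12153078783375)]
yaw -0.34578479207073215 -0.36267949995208215 c [471.149 233.254   8.   ]
handle [456.096 238.677   8.   ]
handle top [456.189 238.59   42.   ] [[442.964 218.492  42.   ]
 [457.514 261.34   42.   ]
 [470.017 258.235  42.   ]
 [454.262 216.294  42.   ]]
[470.616 230.729   8.   ]
```

Run:
```python
from h import *
s=np.load('pics/w1s.npy',allow_pickle=True).item(); M,K=T('wrist',s); p,d=load('w1'); P=cloud(M,K,d)
# rims plane: sample wood points
uv=[(75,200),(70,230),(68,250),(90,285),(110,287),(140,288),(195,210),(190,240),(200,230)]
Q=np.array([P[v,u] for u,v in uv]); c=Q.mean(0); n=np.linalg.svd(Q-c)[2][2]; n*=np.sign(n[2]); print(n,'tilt',np.degrees(np.arccos(n[2])),'yaw',np.arctan2(-n[1],-n[0]),(Q-c)@n)
cv2.imwrite('pics/w1d.png',cv2.resize(p[165:325,30:230,::-1],None,fx=4,fy=3.7,interpolation=cv2.INTER_CUBIC))
```

```text
[-0.484  0.052  0.874] tilt 29.13049532421716 yaw -0.1077433539155961 [  1.258  -0.587  -1.984   0.147   0.56    1.343   5.259   5.342 -11.339]
```

View pics/w1d.png

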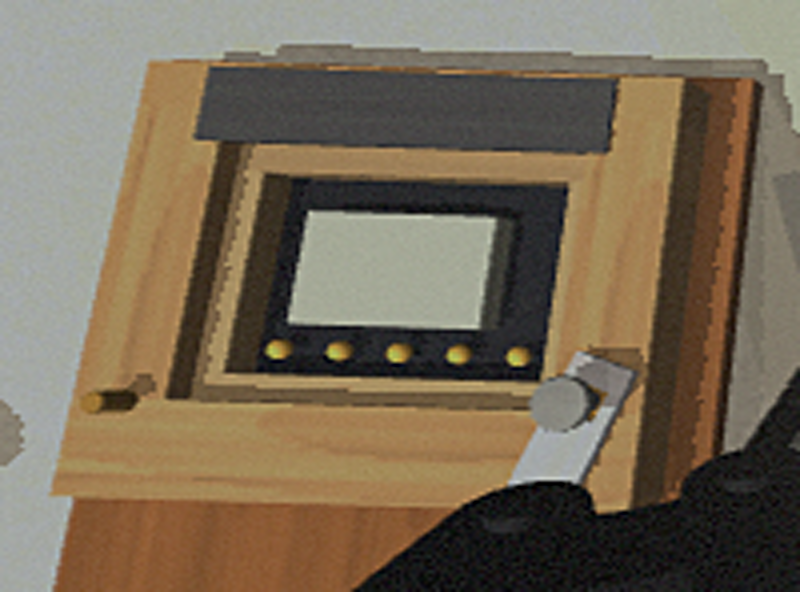

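```bash
cat >> h.py <<'E'
def caseT(o,yaw,tilt=np.radians(28)):
    M=np.eye(4); M[:3,:3]=(R.from_euler('z',yaw)*R.from_euler('y',-tilt)).as_matrix(); M[:3,3]=o; return M
def fitcase(UV,XYZ,cams,x0=(490,-95,90,-.04)):
    "least-squares of reprojection of known points; params ox,oy,oz,yaw"
    from scipy.optimize import least_squares
    def f(q):
        C=caseT(q[:3],q[3]); e=[]
        for uv,x,(M,K) in zip(UV,XYZ,cams):
            w=C[:3,:3]@np.array(x,float)+C[:3,3]; c=M[:3,:3].T@(w-M[:3,3]); e+=[K[0,0]*c[0]/c[2]+K[0,2]-uv[0],K[1,1]*c[1]/c[2]+K[1,2]-uv[1]]
        return np.array(e)
    z=least_squares(f,x0); return z.x,f(z.x).reshape(-1,2)
E
python3 - <<'E'
from h import *
s=np.load('pics/w1s.npy',allow_pickle=True).item(); c=T('wrist',s)
px=[(150,62),(685,78),(55,495),(207,66),(622,78),(195,139),(610,152)]
X=[(-82,-99,0),(-82,99,0),(86,-99,0),(-80,-75,2),(-80,75,2),(-50,-75,2),(-50,75,2)]
UV=[(u/4+30,v/3.7+165) for u,v in px]
q,e=fitcase(UV,X,[c]*len(X)); print(q,e)
C=caseT(q[:3],q[3])
o=C[:3,:3]@np.array([-24,0,230])+C[:3,3]; plan(o,toolR(-C[:3,2],C[:3,1]))
print(o, (C@[46,81,0,1]),(C@[46,-81,0,1]))
E
```

```text
[480.557 -99.242  85.74   -0.034] [[ 0.311 -0.39 ]
 [ 0.304 -0.345]
 [-0.45   0.59 ]
 [ 1.007 -0.012]
 [-0.866  0.071]
 [ 0.094  0.116]
 [-0.361 -0.081]]
shift [ -38.8 -269.   -51.2] rv [-0.004 -0.488 -0.029] mag deg 28.0
[351.46  -94.912 277.551] [523.865 -19.649 107.336   1.   ] [ 518.434 -181.558  107.336    1.   ]
```

>>> step_arm:
  rows:
    - [-8, -50, -8, 0, -0.08, 0, 60]
    - [-15, -100, -16, 0, -0.16, 0, 60]
    - [-23, -150, -25, 0, -0.25, -0.01, 60]
    - [-30, -200, -35, 0, -0.33, -0.02, 60]
    - [-36, -240, -45, 0, -0.41, -0.02, 60]
    - [-39, -269, -51, 0, -0.488, -0.03, 60]
    - [-39, -269, -51, 0, -0.488, -0.03, 60]
    - [-39, -269, -51, 0, -0.488, -0.03, 60]

```text
clock: 2.2
eef_pos: [351.3, -94.8, 278.0]
tcp_rot: [-1.561, 1.082, -0.027]
contact_force: [-0.2, -0.7, 1.2]
opening: 0.702
```

Run:
```python
from h import *
s=r.sense(); print(s['clock'],s['eef_pos'],s['tcp_rot'],s['qpos'])
p,d=grab('wrist','w2'); np.save('pics/w2s.npy',s,allow_pickle=True)
```

```text
2.2 [351.33  -94.828 278.003] [-1.561  1.082 -0.027] [-0.45  -0.414  2.355  0.281  0.769 -2.145]
```

View pics/w2.png

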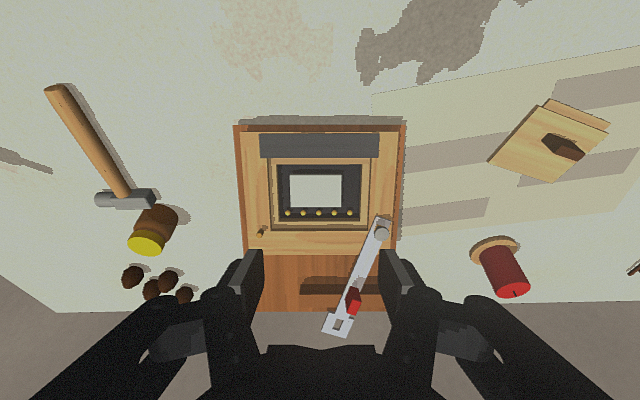

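Run:
```python
from h import *
p,d=load('w2')
cv2.imwrite('pics/w2c.png',cv2.resize(p[112:262,225:415,::-1],None,fx=4,fy=4,interpolation=cv2.INTER_CUBIC))
cv2.imwrite('pics/w2d.png',cv2.resize(p[210:345,300:400,::-1],None,fx=4.4,fy=4.4,interpolation=cv2.INTER_CUBIC))
```

```text
(no output)
```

View pics/w2c.png

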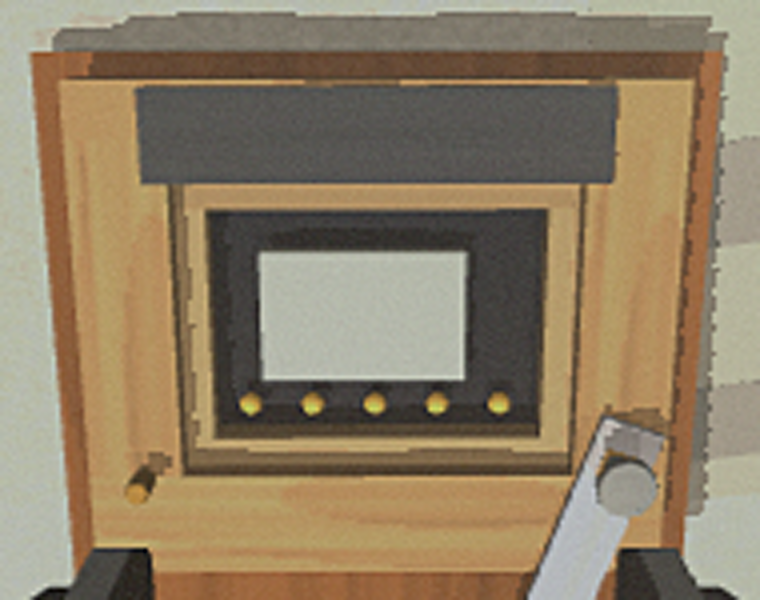

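View pics/w2d.png

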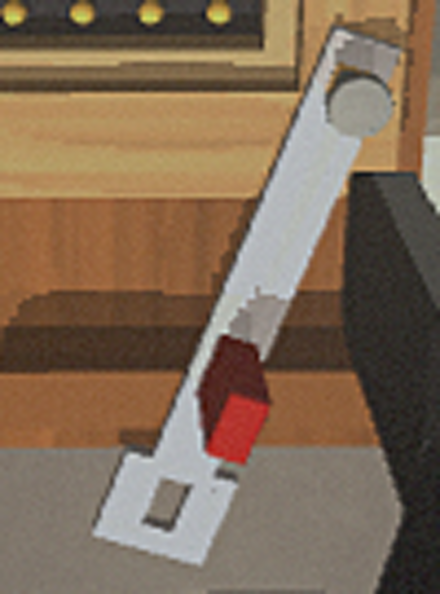

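Run:
```python
from h import *
s=np.load('pics/w2s.npy',allow_pickle=True).item(); c=T('wrist',s)
px=[(58,79),(697,82),(135,86),(617,86),(140,184),(614,183),(627,487),(184,475),(573,475)]
X=[(-82,-99,0),(-82,99,0),(-80,-75,2),(-80,75,2),(-50,-75,2),(-50,75,2),(46,81,24),(50,-67,0),(50,67,0)]
UV=[(u/4+225,v/4+112) for u,v in px]
q,e=fitcase(UV,X,[c]*len(X)); print(q);print(e)
C=caseT(q[:3],q[3]); np.save('C.npy',C)
Ci=np.linalg.inv(C); M,K=c
def oncase(u,v,z):
    w=onplane(M,K,(u,v),(C@[0,0,z,1])[:3],C[:3,2]); return (Ci@np.append(w,1))[:3]
print('stud top',oncase(137/4+225,491/4+112,14),'pivot',oncase(627/4+225,487/4+112,24))
f=lambda u,v,z:oncase(u/4.4+300,v/4.4+210,z)
print('block top',f(241,428,39),'slot',f(168,504,5)); 
for a in [(338,30),(398,48),(124,454),(95,535),(204,566),(238,486)]: print(a,f(*a,5))
```

```text
[ 480.842 -100.539   84.532   -0.037]
[[ 0.289  0.065]
 [-0.63  -0.714]
 [ 0.106  0.04 ]
 [ 0.38   0.014]
 [ 0.293 -0.143]
 [-0.238  0.043]
 [ 0.232  0.777]
 [-0.282  0.044]
 [-0.187 -0.106]]
stud top [ 50.114 -79.999  14.   ] pivot [44.919 80.634 24.   ]
block top [144.765  47.322  39.   ] slot [199.509  28.096   5.   ]
(338, 30) [28.232 76.92   5.   ]
(398, 48) [34.066 95.608  5.   ]
(124, 454) [179.376  12.869   5.   ]
(95, 535) [212.143   3.093   5.   ]
(204, 566) [225.215  41.086   5.   ]
(238, 486) [192.295  51.855   5.   ]
```

Run:
```python
from h import *
y=-.355; plan((456,238.7,110),toolR((0,0,-1),(np.cos(y),np.sin(y),0)))
```

```text
shift [ 104.3  333.  -168.2] rv [ 0.469  0.321 -1.849] mag deg 110.8
```

>>> step_arm:
  rows:
    - [5, 45, 0, 0.042, 0.029, -0.168, 50]
    - [10, 90, 0, 0.085, 0.058, -0.336, 50]
    - [15, 135, 0, 0.128, 0.087, -0.504, 50]
    - [25, 180, -10, 0.17, 0.116, -0.672, 50]
    - [40, 225, -20, 0.213, 0.145, -0.84, 50]
    - [60, 270, -30, 0.256, 0.175, -1.008, 50]
    - [80, 310, -50, 0.298, 0.204, -1.176, 50]
    - [104, 333, -80, 0.341, 0.233, -1.345, 50]

```text
clock: 3.25
eef_pos: [424.0, 174.9, 229.7]
tcp_rot: [-1.09, 1.293, -0.424]
contact_force: [0.5, -0.7, 1.9]
opening: 0.583
```

Run:
```python
from h import *
print(r.sense()['qpos'])
y=-.355; plan((456,238.7,95),toolR((0,0,-1),(np.cos(y),np.sin(y),0)))
```

```text
[ 0.559  0.009  2.098 -0.296  0.899  0.062]
shift [  32.    63.8 -134.7] rv [ 0.234  0.172 -1.014] mag deg 60.5
```

>>> step_arm:
  rows:
    - [5, 20, -20, 0.04, 0.03, -0.169, 50]
    - [10, 35, -40, 0.08, 0.06, -0.338, 50]
    - [15, 50, -60, 0.12, 0.09, -0.507, 50]
    - [20, 60, -80, 0.16, 0.115, -0.676, 50]
    - [28, 64, -100, 0.195, 0.143, -0.845, 50]
    - [32, 64, -115, 0.234, 0.172, -1.014, 50]
    - [32, 64, -135, 0.234, 0.172, -1.014, 50]
    - [32, 64, -135, 0.234, 0.172, -1.014, 50]

```text
clock: 4.25
eef_pos: [454.5, 240.5, 93.3]
tcp_rot: [-2.015, 1.568, -2.366]
contact_force: [-0.6, -0.1, 0.1]
opening: 0.583
```

Run:
```python
from h import *
s=r.sense();print(s['qpos'],s['tcp_rot']); 
y=-.355; plan((456,238.7,13),toolR((0,0,-1),(np.cos(y),np.sin(y),0)))
```

```text
[ 0.484  0.367  1.981 -0.001  0.796  0.836] [-2.015  1.568 -2.366]
shift [  1.5  -1.8 -80.3] rv [ 0.002 -0.002 -0.004] mag deg 0.3
```

>>> step_arm:
  rows:
    - [1.5, -1.8, -30, 0, 0, 0, 50]
    - [1.5, -1.8, -60, 0, 0, 0, 50]
    - [1.5, -1.8, -80, 0, 0, 0, 50]
    - [1.5, -1.8, -80, 0, 0, 0, 50]
    - [1.5, -1.8, -80, 0, 0, 0, 10]
    - [1.5, -1.8, -80, 0, 0, 0, 10]
    - [1.5, -1.8, -80, 0, 0, 0, 10]
    - [1.5, -1.8, -80, 0, 0, 0, 10]
  force: 80

```text
clock: 5.25
eef_pos: [456.8, 239.5, 14.7]
tcp_rot: [-0.987, 1.57, -1.338]
contact_force: [-1.6, 2.7, 5.9]
opening: 0.147
```

Run:
```python
from h import *
s=r.sense();print(s['eef_pos'],s['tcp_rot'],s['opening']*85.4); np.save('g.npy',s,allow_pickle=True)
s=r.sense();p,d=grab('wrist','w3')
```

```text
[456.797 239.517  14.733] [-0.987  1.57  -1.338] 12.589379828703054
```

View pics/w3.png

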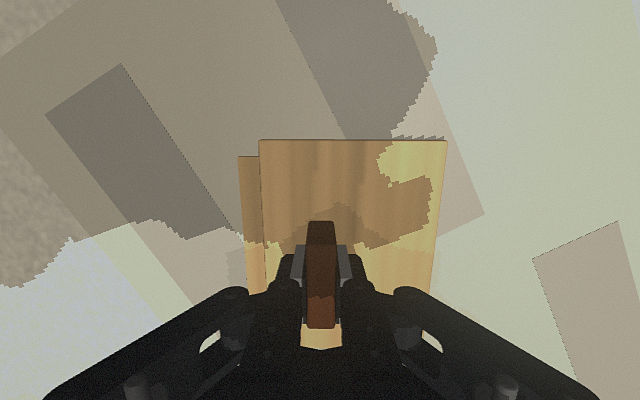

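```bash
cat >> h.py <<'E'
G=np.array([-16,1.0,14.7])
def panelpose(tx,tz,a,ty=0.,dx=0):
    "case-frame tip & extra tilt(deg) -> TCP pos, tool R"
    C=np.load('C.npy'); Rp=C[:3,:3]@R.from_euler('y',-np.radians(a)).as_matrix()
    tip=(C@[tx,ty,tz,1])[:3]; o=tip+Rp@np.array([60,0,0]); t=o+Rp@G
    return t, toolR(-Rp[:,2],Rp[:,0])
E
python3 - <<'E'
from h import *
t,Q=panelpose(-40,60,16); print(t); plan(t,Q)
E
```

```text
[438.862 -97.981 159.869]
shift [ -17.9 -337.5  145.1] rv [-0.148 -0.756  0.299] mag deg 47.4
```

>>> step_arm:
  rows:
    - [0, 0, 40, 0, 0, 0, 10]
    - [0, 0, 90, 0, 0, 0, 10]
    - [0, -40, 140, -0.02, -0.1, 0.04, 10]
    - [-5, -90, 180, -0.04, -0.2, 0.08, 10]
    - [-10, -140, 200, -0.06, -0.3, 0.12, 10]
    - [-15, -190, 200, -0.08, -0.42, 0.165, 10]
    - [-18, -240, 200, -0.1, -0.53, 0.21, 10]
    - [-18, -290, 195, -0.125, -0.64, 0.255, 10]

```text
clock: 6.3
eef_pos: [435.7, -15.0, 210.0]
tcp_rot: [0.078, 0.996, -0.028]
contact_force: [-0.4, 1.1, -3.1]
opening: 0.147
```

Run:
```python
from h import *
s=r.sense();print(s['opening']*85.4,s['qpos'])
t,Q=panelpose(-40,60,16); print(t); plan(t,Q)
```

```text
12.523695948041553 [-0.045 -0.174  2.424  0.029  0.317  0.036]
[438.862 -97.981 159.869]
shift [  3.2 -82.9 -50.1] rv [-0.055 -0.191  0.053] mag deg 11.8
```

>>> step_arm:
  rows:
    - [0, -25, 0, -0.02, -0.06, 0.02, 10]
    - [1, -50, -10, -0.035, -0.12, 0.035, 10]
    - [2, -75, -25, -0.055, -0.191, 0.053, 10]
    - [3, -83, -40, -0.055, -0.191, 0.053, 10]
    - [3, -83, -50, -0.055, -0.191, 0.053, 10]
    - [3, -83, -50, -0.055, -0.191, 0.053, 10]
    - [3, -83, -50, -0.055, -0.191, 0.053, 10]
    - [3, -83, -50, -0.055, -0.191, 0.053, 10]

```text
clock: 7.3
eef_pos: [438.9, -66.4, 167.0]
tcp_rot: [0.081, 0.828, 0.059]
contact_force: [0.4, 1.1, -2.2]
opening: 0.151
```

Run:
```python
from h import *
t,Q=panelpose(-40,60,16); plan(t,Q)
s=r.sense(); print(s['contact_force'],s['wrist_torque'],s['qpos']); p,d=grab('wrist','w4'); np.save('pics/w4s.npy',s,allow_pickle=True)
p,d=grab('scene','s4'); cv2.imwrite('pics/s4c.png',cv2.resize(p[160:280,240:420,::-1],None,fx=4,fy=4,interpolation=cv2.INTER_CUBIC))
t,Q=panelpose(-42,0,16); plan(t,Q)
```

```text
shift [ -0.1 -31.6  -7.2] rv [-0.055 -0.026 -0.038] mag deg 4.1
[ 0.403  1.094 -2.173] [-0.041  0.726  0.055] [-0.375 -0.009  2.558  1.9    0.306 -2.163]
shift [ 26.9 -32.3 -60.3] rv [-0.056 -0.028 -0.036] mag deg 4.1
```

View pics/w4.png

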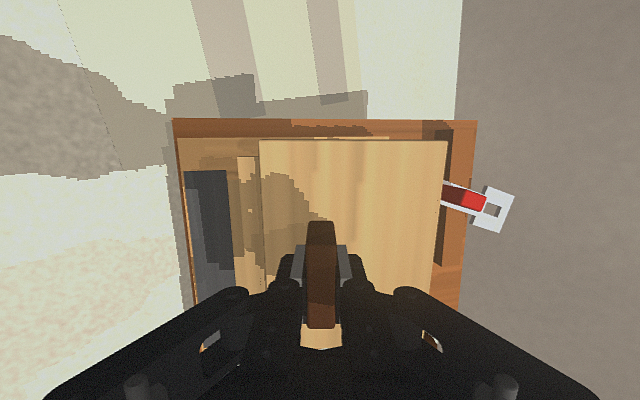

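View pics/s4c.png

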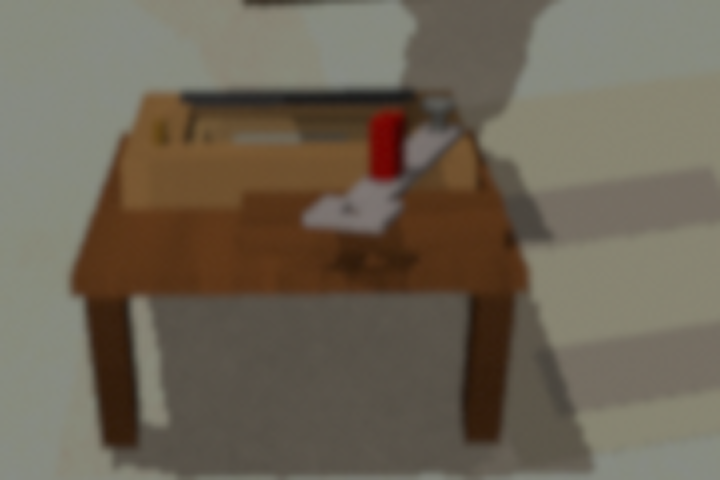

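```bash
cat > kin.py <<'E'
from h import *
from scipy.optimize import least_squares
def rz(a): return R.from_euler('z',a).as_matrix()
def ry(a): return R.from_euler('y',a).as_matrix()
def fk(q,k):
    a1,h,L1,L2,L3,e=k
    A=rz(q[0]); p=A@np.array([a1,0,h]); A=A@ry(q[1]); p=p+A@np.array([0,0,L1]); A=A@ry(q[2]); p=p+A@np.array([-e,0,L2])
    A=A@rz(SG[0]*q[3])@ry(q[4]); p=p+A@np.array([0,0,L3]); A=A@rz(SG[1]*q[5]); return p,A
SG=[1,1]
D=[([1.308,.3535,1.6335,0,1.155,-.002],(161.05,603.4,230.55)),([.431,-.054,1.899,-.001,1.297,-1.139],(389.707,180.277,328.684)),
([-0.45,-0.414,2.355,0.281,0.769,-2.145],(351.33,-94.828,278.003)),([0.484,0.367,1.981,-0.001,0.796,0.836],(454.5,240.5,93.3)),
([-0.045,-0.174,2.424,0.029,0.317,0.036],(435.7,-15.0,210.0)),([-0.375,-0.009,2.558,1.9,0.306,-2.163],(438.9,-66.4,167.0)),([0.559,0.009,2.098,-0.296,0.899,0.062],(424.0,174.9,229.7))]
def fit():
    best=None
    for sg in ([1,1],[-1,1]):
        SG[:]=sg
        f=lambda k:np.concatenate([fk(q,k)[0]-p for q,p in D]+[[.01*k[0]]])
        z=least_squares(f,[0,250,450,400,300,0])
        if best is None or z.cost<best[0]: best=(z.cost,z.x,sg,z.fun)
    SG[:]=best[2]; return best
E
python3 - <<'E'
from kin import *
b=fit(); print(b)
E
```

```text
(np.float64(7.34185719453889), array([ -0.38 , 294.782, 568.466, 494.537, 343.588, -58.75 ]), [1, 1], array([ 1.272, -0.012,  0.29 ,  0.154, -1.37 , -0.317, -0.294, -1.155,
        0.181,  0.676, -1.489, -0.188, -0.15 , -1.504, -0.079, -0.378,
       -0.953,  0.121,  1.034, -1.547, -0.006, -0.004]))
```

```bash
cat >> kin.py <<'E'
kk=fit()[1]
LO=np.array([-2.63,-.92,.06,-1.3,0,-3.02]);HI=np.array([2.63,2.1,2.66,4.44,2.69,3.02])
def tool(q):
    p,A=fk(q,kk); return p,np.stack([A[:,2],A[:,1],-A[:,0]],1)
def ik(p,Q,q0):
    def f(q):
        a,B=tool(q); return np.concatenate([(a-p)/100,(R.from_matrix(B)*R.from_matrix(Q).inv()).as_rotvec()])
    z=least_squares(f,np.clip(q0,LO+1e-3,HI-1e-3),bounds=(LO,HI)); return z.x,np.abs(z.fun).max()
E
python3 - <<'E'
from kin import *
s=r.sense(); p,Q=tool(s['qpos']); print(p-s['eef_pos'],Q-R.from_euler('xyz',s['tcp_rot']).as_matrix())
for a in (16,10,7,3,0):
  for (tx,tz) in ((-42,40),(-42,-9),(-58,-10),(-60,-11)):
    t,Q=panelpose(tx,tz,a)
    for q0 in ([-.2,0,2.4,0,.2,0],[-.2,0,2.4,3,.2,-2.9],[-.2,0,2.4,1.5,.2,-1.5]):
        q,e=ik(t,Q,q0); print(a,tx,tz,q,'%.4f'%e) if e<.01 else 0
E
```

```text
[-0.379 -1.192  0.157] [[ 0. -0.  0.]
 [-0.  0.  0.]
 [-0. -0.  0.]]
16 -42 40 [-0.406  0.115  2.578  2.397  0.379 -2.705] 0.0000
16 -42 40 [-0.406  0.115  2.578  2.397  0.379 -2.705] 0.0000
16 -42 40 [-0.406  0.115  2.578  2.397  0.379 -2.705] 0.0000
16 -42 -9 [-0.373  0.305  2.562  2.658  0.515 -2.959] 0.0000
16 -42 -9 [-0.373  0.305  2.562  2.658  0.515 -2.959] 0.0000
16 -42 -9 [-0.373  0.305  2.562  2.658  0.515 -2.959] 0.0000
16 -58 -10 [-0.392  0.332  2.59   2.675  0.566 -3.   ] 0.0000
16 -58 -10 [-0.392  0.332  2.59   2.675  0.566 -3.   ] 0.0000
16 -58 -10 [-0.392  0.332  2.59   2.675  0.566 -3.   ] 0.0000
16 -60 -11 [-0.394  0.339  2.593  2.68   0.576 -3.008] 0.0000
16 -60 -11 [-0.394  0.339  2.593  2.68   0.576 -3.008] 0.0000
16 -60 -11 [-0.394  0.339  2.593  2.68   0.576 -3.008] 0.0000
10 -42 40 [-0.362  0.082  2.507  1.971  0.215 -2.238] 0.0000
10 -42 40 [-0.362  0.082  2.507  1.971  0.215 -2.238] 0.0000
10 -42 40 [-0.362  0.082  2.507  1.971  0.215 -2.238] 0.0000
10 -42 -9 [-0.335  0.252  2.494  2.494  0.305 -2.755] 0.0000
10 -42 -9 [-0.335  0.252  2.494  2.494  0.305 -2.
[... 1861 characters left out ...]
2.385  0.568  0.232 -0.792] 0.0000
0 -42 40 [-0.304  0.086  2.385  0.568  0.232 -0.792] 0.0000
0 -42 40 [-0.304  0.086  2.385  0.568  0.232 -0.792] 0.0000
0 -42 -9 [-0.285  0.229  2.373  1.072  0.132 -1.288] 0.0000
0 -42 -9 [-0.285  0.229  2.373  1.072  0.132 -1.288] 0.0000
0 -42 -9 [-0.285  0.229  2.373  1.072  0.132 -1.288] 0.0000
0 -58 -10 [-0.296  0.237  2.404  1.356  0.123 -1.584] 0.0000
0 -58 -10 [-0.296  0.237  2.404  1.356  0.123 -1.584] 0.0000
0 -58 -10 [-0.296  0.237  2.404  1.356  0.123 -1.584] 0.0000
0 -60 -11 [-0.297  0.24   2.407  1.412  0.122 -1.642] 0.0000
0 -60 -11 [-0.297  0.24   2.407  1.412  0.122 -1.642] 0.0000
0 -60 -11 [-0.297  0.24   2.407  1.412  0.122 -1.642] 0.0000
```

Run:
```python
from kin import *
s=r.sense(); print(s['qpos'])
for a in ((-42,40,12),(-42,20,11),(-42,5,10)):
    t,Q=panelpose(*a); plan(t,Q,s)
```

```text
[-0.376 -0.008  2.558  1.897  0.305 -2.16 ]
shift [ 10.9 -31.7 -26.6] rv [-0.055  0.042 -0.034] mag deg 4.4
shift [ 21.  -32.  -44.6] rv [-0.054  0.059 -0.034] mag deg 5.0
shift [ 28.7 -32.3 -58.3] rv [-0.054  0.077 -0.033] mag deg 5.7
```

>>> step_arm:
  rows:
    - [0, -10, 0, -0.02, 0.01, -0.01, 10]
    - [0, -22, 0, -0.04, 0.02, -0.02, 10]
    - [4, -32, -8, -0.055, 0.03, -0.034, 10]
    - [8, -32, -18, -0.055, 0.04, -0.034, 10]
    - [11, -32, -27, -0.055, 0.042, -0.034, 10]
    - [11, -32, -27, -0.055, 0.042, -0.034, 10]
    - [16, -32, -36, -0.055, 0.05, -0.034, 10]
    - [21, -32, -44.6, -0.054, 0.059, -0.034, 10]

```text
clock: 8.4
eef_pos: [459.8, -98.5, 122.3]
tcp_rot: [0.001, 0.889, -0.037]
contact_force: [0.4, 0.4, -1.9]
opening: 0.145
```

Run:
```python
from kin import *
s=r.sense(); print(s['qpos'],s['contact_force'])
p,d=grab('wrist','w5'); np.save('pics/w5s.npy',s,allow_pickle=True)
cv2.imwrite('pics/w5c.png',cv2.resize(p[90:300,160:460,::-1],None,fx=2.6,fy=2.6,interpolation=cv2.INTER_CUBIC))
for a in ((-42,20,11),(-42,5,10),(-42,-8,10)):
    t,Q=panelpose(*a); plan(t,Q,s)
```

```text
[-0.361  0.155  2.515  2.298  0.272 -2.572] [ 0.403  0.409 -1.915]
shift [-0.4 -0.2 -0.7] rv [-0.     0.001  0.   ] mag deg 0.1
shift [  7.3  -0.5 -14.4] rv [0.    0.018 0.   ] mag deg 1.0
shift [ 13.4  -0.7 -25.9] rv [0.    0.018 0.   ] mag deg 1.0
```

View pics/w5c.png

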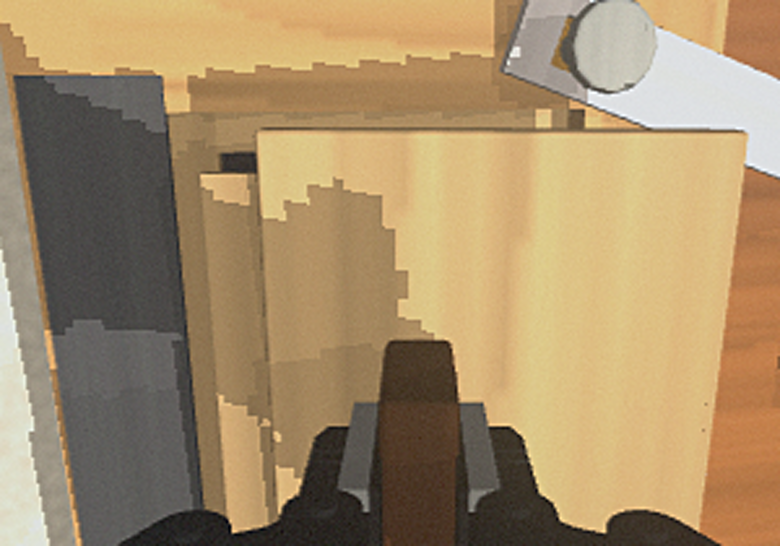

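Run:
```python
from kin import *
s=np.load('pics/w5s.npy',allow_pickle=True).item(); M,K=T('wrist',s); C=np.load('C.npy')
Rt=R.from_euler('xyz',s['tcp_rot']).as_matrix(); Rp=np.stack([Rt[:,2],Rt[:,1],-Rt[:,0]],1)
def proj(w):
    c=M[:3,:3].T@(w-M[:3,3]); return K[0,0]*c[0]/c[2]+K[0,2],K[1,1]*c[1]/c[2]+K[1,2]
f=lambda u,v:(u/2.6+160,v/2.6+90)
for X,o in (((-60,55,4),(200,174)),((-48,64,8),(257,129)),((48,64,8),(746,131))):
    print('panel',np.array(proj(s['eef_pos']+Rp@(np.array(X)-G))),f(*o))
for X,o in (((-50,75,2),(163,75)),((-80,75,2),(13,77)),((46,81,24),(613,46))):
    print('case',np.array(proj((C@np.append(X,1.))[:3])),f(*o))
```

```text
panel [236.917 156.804] (236.9230769230769, 156.9230769230769)
panel [257.196 139.721] (258.8461538461538, 139.6153846153846)
panel [448.743 139.837] (446.9230769230769, 140.3846153846154)
case [222.665 117.555] (222.69230769230768, 118.84615384615384)
case [165.937 117.481] (165.0, 119.61538461538461)
case [397.34  106.252] (395.7692307692308, 107.6923076923077)
```

Run:
```python
from kin import *
C=np.load('C.npy'); C[:3,3]+=-1.0*C[:3,1]; np.save('C.npy',C)
s=r.sense()
for a in ((-43,5,10),(-43,-9,10),(-50,-9,10),(-57,-9,10),(-59,-9,8)):
    t,Q=panelpose(*a); plan(t,Q,s)
```

```text
shift [  5.9  -1.4 -14.3] rv [0.    0.018 0.   ] mag deg 1.0
shift [ 12.5  -1.6 -26.6] rv [0.    0.018 0.   ] mag deg 1.0
shift [  6.3  -1.4 -29.9] rv [0.    0.018 0.   ] mag deg 1.0
shift [  0.1  -1.2 -33.2] rv [0.    0.018 0.   ] mag deg 1.0
shift [ -0.3  -1.1 -35.1] rv [0.002 0.052 0.   ] mag deg 3.0
```

>>> step_arm:
  rows:
    - [6, -1.4, -14.3, 0, 0.018, 0, 10]
    - [9, -1.5, -20, 0, 0.018, 0, 10]
    - [12.5, -1.6, -26.6, 0, 0.018, 0, 10]
    - [12.5, -1.6, -26.6, 0, 0.018, 0, 10]
    - [9.5, -1.5, -28.2, 0, 0.018, 0, 10]
    - [6.3, -1.4, -29.9, 0, 0.018, 0, 10]
    - [6.3, -1.4, -29.9, 0, 0.018, 0, 10]
    - [6.3, -1.4, -29.9, 0, 0.018, 0, 10]

```text
clock: 9.45
eef_pos: [466.6, -100.1, 91.9]
tcp_rot: [-0.0, 0.908, -0.038]
contact_force: [-0.4, -0.7, -2.3]
opening: 0.151
```

```bash
cat >> kin.py <<'E'
def where(s=None):
    "panel tip and tilt in the case frame from the tool pose"
    s=s or r.sense(); C=np.load('C.npy'); Rt=R.from_euler('xyz',s['tcp_rot']).as_matrix(); Rp=np.stack([Rt[:,2],Rt[:,1],-Rt[:,0]],1)
    tip=s['eef_pos']+Rp@(np.array([-60,0,0])-G); Rc=C[:3,:3].T@Rp
    print('t',s['clock'],'tip',C[:3,:3].T@(tip-C[:3,3]),'rv deg',np.degrees(R.from_matrix(Rc).as_rotvec()),'F case',C[:3,:3].T@s['contact_force'],'M',s['wrist_torque'])
E
python3 - <<'E'
from kin import *
s=r.sense(); where(s)
p,d=grab('wrist','w6')
cv2.imwrite('pics/w6c.png',cv2.resize(p[90:300,160:460,::-1],None,fx=2.6,fy=2.6,interpolation=cv2.INTER_CUBIC))
for a in ((-54,-9,10),(-58,-9,10),(-59.5,-9.5,6),(-60,-10,3)):
    t,Q=panelpose(*a); plan(t,Q,s)
E
```

```text
t 9.45 tip [-49.858  -0.102  -8.899] rv deg [-0.017 -9.991 -0.005] F case [-1.396 -0.678 -1.83 ] M [-0.002  0.592  0.015]
shift [-3.6  0.2 -2. ] rv [ 0. -0.  0.] mag deg 0.0
shift [-7.1  0.4 -3.9] rv [ 0. -0.  0.] mag deg 0.0
shift [-5.6  0.3 -6.9] rv [0.003 0.07  0.   ] mag deg 4.0
shift [-3.9  0.2 -9.1] rv [0.005 0.122 0.   ] mag deg 7.0
```

View pics/w6c.png

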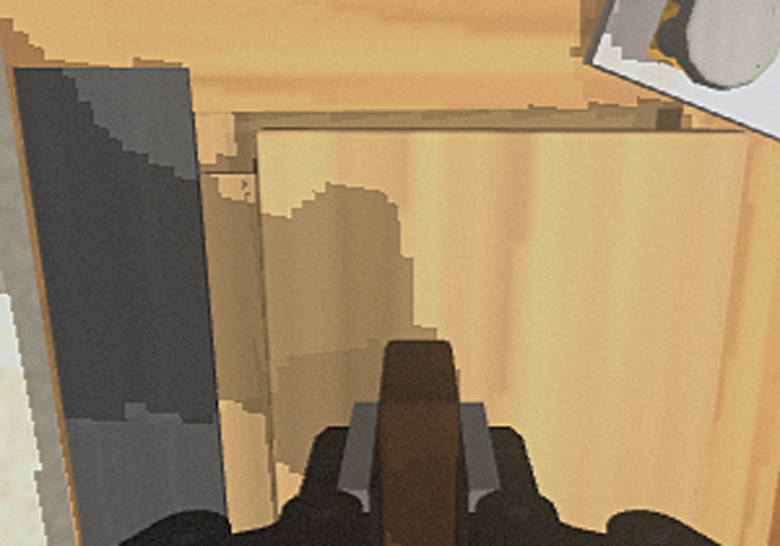

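The lip's tip is level with the ledge's free edge (crop about (200,174)) and there is no contact. I'll slide it under.

>>> step_arm:
  rows:
    - [-1.8, 0.1, -1, 0, 0, 0, 10]
    - [-3.6, 0.2, -2, 0, 0, 0, 10]
    - [-5.3, 0.3, -3, 0, 0, 0, 10]
    - [-7.1, 0.4, -3.9, 0, 0, 0, 10]
    - [-7.1, 0.4, -3.9, 0, 0, 0, 10]
    - [-6.5, 0.4, -5, 0.001, 0.02, 0, 10]
    - [-6.0, 0.3, -6, 0.002, 0.05, 0, 10]
    - [-5.6, 0.3, -6.9, 0.003, 0.07, 0, 10]

```text
clock: 10.5
eef_pos: [461.4, -99.9, 85.2]
tcp_rot: [-0.0, 0.978, -0.037]
contact_force: [0.1, 0.5, -3.4]
opening: 0.147
```

Run:
```python
from kin import *
s=r.sense(); where(s)
p,d=grab('wrist','w7')
cv2.imwrite('pics/w7c.png',cv2.resize(p[90:300,160:460,::-1],None,fx=2.6,fy=2.6,interpolation=cv2.INTER_CUBIC))
for a in ((-59.5,-9.5,6),(-59.5,-10,3),(-60,-10,1.5),(-60,-10.5,0)):
    t,Q=panelpose(*a); plan(t,Q,s)
```

```text
t 10.5 tip [-59.145  -0.062  -9.459] rv deg [-0.007 -5.964 -0.008] F case [-1.5    0.544 -3.038] M [-0.028  0.573 -0.012]
shift [-0.3  0.1 -0.2] rv [ 0.    -0.001  0.   ] mag deg 0.0
shift [ 1.8 -0.  -2.2] rv [0.002 0.052 0.   ] mag deg 3.0
shift [ 2.3 -0.  -3.2] rv [0.003 0.078 0.   ] mag deg 4.5
shift [ 3.4 -0.1 -4.5] rv [0.004 0.104 0.   ] mag deg 6.0
```

View pics/w7c.png

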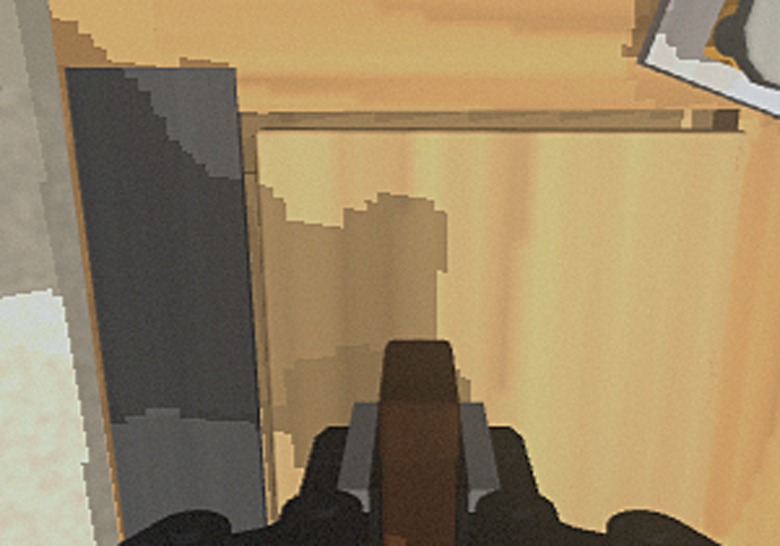

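The lip is now under the ledge: its tip is hidden and only a thin strip of lip shows at crop x 245-258. Next I'll swing the panel down.

>>> step_arm:
  rows:
    - [0.6, 0, -0.9, 0, 0.017, 0, 10]
    - [1.2, 0, -1.6, 0.001, 0.035, 0, 10]
    - [1.8, 0, -2.2, 0.002, 0.052, 0, 10]
    - [2.0, 0, -2.7, 0.002, 0.065, 0, 10]
    - [2.3, 0, -3.2, 0.003, 0.078, 0, 10]
    - [2.8, 0, -3.8, 0.003, 0.09, 0, 10]
    - [3.4, 0, -4.5, 0.004, 0.104, 0, 10]
    - [3.4, 0, -4.5, 0.004, 0.104, 0, 10]

```text
clock: 11.55
eef_pos: [465.0, -99.5, 81.1]
tcp_rot: [0.002, 1.082, -0.035]
contact_force: [-5.2, -0.9, 5.9]
opening: 0.149
```

Run:
```python
from kin import *
s=r.sense(); where(s)
p,d=grab('wrist','w8')
cv2.imwrite('pics/w8c.png',cv2.resize(p[90:300,160:460,::-1],None,fx=2.6,fy=2.6,interpolation=cv2.INTER_CUBIC))
for a in ((-60,-11.5,0),(-60,-12.5,0),):
    t,Q=panelpose(*a); plan(t,Q,s)
```

```text
t 11.55 tip [-59.674   0.438 -10.297] rv deg [ 0.065 -0.003  0.023] F case [-1.827 -1.126  7.601] M [-0.067  0.47  -0.051]
shift [ 0.3 -0.4 -1.2] rv [-0.001  0.    -0.001] mag deg 0.1
shift [ 0.7 -0.5 -2.1] rv [-0.001  0.    -0.001] mag deg 0.1
```

View pics/w8c.png

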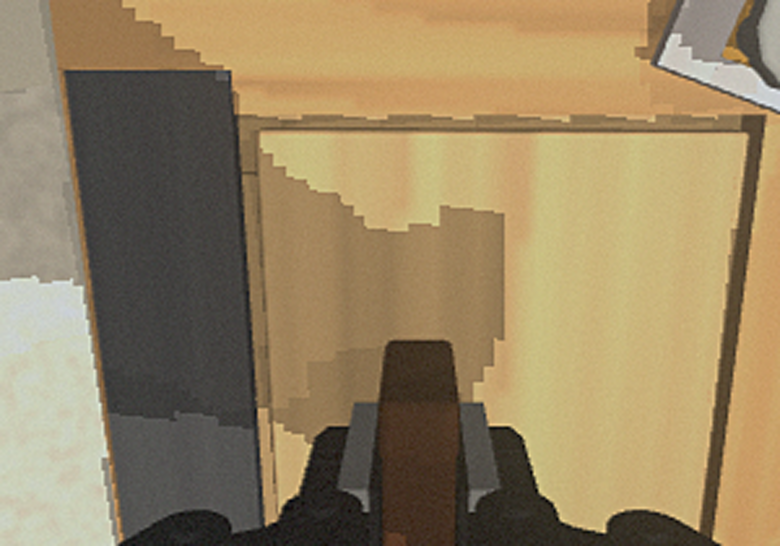

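>>> step_arm:
  rows:
    - [0.2, -0.2, -0.5, 0, 0, 0, 10]
    - [0.3, -0.4, -1, 0, 0, 0, 10]
    - [0.3, -0.4, -1.2, 0, 0, 0, 10]
    - [0.3, -0.4, -1.2, 0, 0, 0, 10]
    - [0.3, -0.4, -1.2, 0, 0, 0, 10]
    - [0.3, -0.4, -1.2, 0, 0, 0, 10]
    - [0.3, -0.4, -1.2, 0, 0, 0, 10]
    - [0.3, -0.4, -1.2, 0, 0, 0, 10]

```text
clock: 12.6
eef_pos: [465.0, -99.5, 81.0]
tcp_rot: [0.003, 1.08, -0.033]
contact_force: [-19.3, 2.5, 33.3]
opening: 0.146
```

Run:
```python
from kin import *
where()
```

```text
t 12.6 tip [-59.597   0.466 -10.464] rv deg [ 0.115 -0.139  0.015] F case [-1.457  1.791 38.506] M [-0.062  0.57  -0.106]
```

It has seated: 38 N down moved it no further. I'll ease off, open, and back out along the case's normal.

>>> step_arm:
  rows:
    - [-0.2, 0, 0.6, 0, 0, 0, 10]
    - [-0.2, 0, 1, 0, 0, 0, 10]
    - [-0.2, 0, 1, 0, 0, 0, 20]
    - [-0.2, 0, 1, 0, 0, 0, 30]
    - [-0.2, 0, 1, 0, 0, 0, 36]
    - [-0.2, 0, 1, 0, 0, 0, 36]
    - [-6, 0, 12, 0, 0, 0, 36]
    - [-15, 0, 28, 0, 0, 0, 36]

```text
clock: 13.6
eef_pos: [449.6, -99.4, 108.8]
tcp_rot: [0.004, 1.081, -0.032]
contact_force: [0.2, 0.2, 0.2]
opening: 0.419
```

Run:
```python
from kin import *
s=r.sense(); print(s['qpos'],s['contact_force'],s['opening']*85.4)
p,d=grab('wrist','w9')
cv2.imwrite('pics/w9c.png',cv2.resize(p[60:330,120:500,::-1],None,fx=2.1,fy=2.1,interpolation=cv2.INTER_CUBIC))
```

```text
[-0.321  0.142  2.417  0.889  0.173 -1.134] [0.157 0.202 0.238] 35.81288576307805
```

View pics/w9c.png

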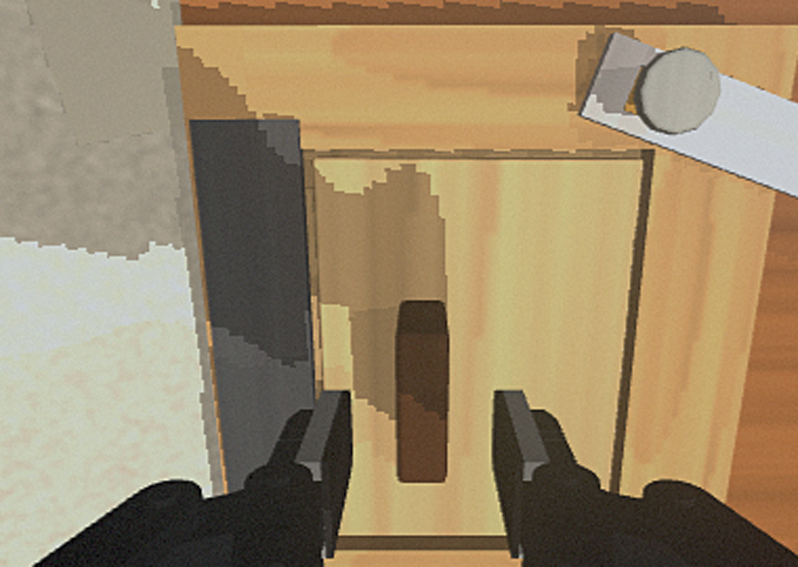

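The panel is seated: the crop shows an even gap along the top edge at x about 645, and the lip is hidden under the ledge. Next I'll check IK for both strap grasps over the whole swing.

```bash
cat >> kin.py <<'E'
def strappose(phi,lift=0,th=0,sg=1,gx=105,gz=9.,stud=None):
    "phi deg heading in case, lift mm at hole, th deg end-up tilt -> TCP pos, tool R"
    C=np.load('C.npy'); A=R.from_euler('z',np.radians(phi)).as_matrix()@R.from_euler('y',-np.radians(th)).as_matrix()
    Rs=C[:3,:3]@A; p=(C@[46,81,lift,1])[:3]+Rs@np.array([gx,0,gz]); return p,toolR(-Rs[:,2],sg*Rs[:,1])
E
python3 - <<'E'
from kin import *
s=r.sense()
for sg in (1,-1):
  q=s['qpos']
  for phi,l,th in ((-19,40,0),(-19,0,0),(-19,5,5),(-40,5,5),(-60,5,5),(-80,5,5),(-90,5,5),(-90,0,0)):
    p,Q=strappose(phi,l,th,sg)
    best=None
    for q0 in (q,[q[0],.3,2,0,.6,0],[q[0],.3,2,0,.6,-2.5],[q[0],.3,2,0,.6,2.5],[q[0],.3,2,1.5,.6,-1.5],[q[0],.3,2,3,.6,0]):
        a,e=ik(p,Q,q0)
        if e<.005 and (best is None or np.abs(a-q).max()<np.abs(best-q).max()): best=a
    print(sg,phi,l,th,p,best); q=best if best is not None else q
E
```

```text
1 -19 40 0 [587.739 -58.658 196.001] [-0.123  0.148  2.106  0.103  0.403 -1.41 ]
1 -19 0 0 [606.505 -59.354 160.683] [-0.119  0.233  2.099  0.121  0.324 -1.427]
1 -19 5 5 [598.908 -58.687 172.622] [-0.101  0.191  2.165  0.03   0.213 -1.324]
1 -40 5 5 [581.247 -90.986 163.874] [-0.161  0.189  2.188  0.046  0.206 -1.024]
1 -60 5 5 [ 556.018 -113.242  150.908] [-0.208  0.187  2.224  0.061  0.195 -0.732]
1 -80 5 5 [ 525.667 -124.456  135.002] [-0.241  0.183  2.269  0.075  0.18  -0.427]
1 -90 5 5 [ 509.702 -125.442  126.538] [-0.25   0.181  2.294  0.081  0.171 -0.268]
1 -90 0 0 [ 516.281 -126.871  114.074] [-0.328  0.225  2.276  0.677  0.217 -0.924]
-1 -19 40 0 [587.739 -58.658 196.001] [-0.123  0.148  2.106  0.103  0.403  1.732]
-1 -19 0 0 [606.505 -59.354 160.683] [-0.119  0.233  2.099  0.121  0.324  1.715]
-1 -19 5 5 [598.908 -58.687 172.622] [-0.101  0.191  2.165  0.03   0.213  1.818]
-1 -40 5 5 [581.247 -90.986 163.874] [-0.161  0.189  2.188  0.046  0.206  2.117]
-1 -60 5 5 [ 556.018 -113.242  150.908] [-0.208  0.187  2.224  0.061  0.195  2.41 ]
-1 -80 5 5 [ 525.667 -124.456  135.002] [-0.241  0.183  2.269  0.075  0.18   2.715]
-1 -90 5 5 [ 509.702 -125.442  126.538] [-0.25   0.181  2.294  0.081  0.171  2.873]
-1 -90 0 0 [ 516.281 -126.871  114.074] [-0.328  0.225  2.276  0.677  0.217  2.218]
```

Run:
```python
from kin import *
p,Q=strappose(-19,70,0,-1); print(p); plan(p,Q)
```

```text
[573.664 -58.136 222.489]
shift [124.9  41.6 112.4] rv [ 0.893 -0.032 -1.681] mag deg 109.1
```

>>> step_arm:
  rows:
    - [0, 0, 30, 0.076, -0.003, -0.143, 36]
    - [5, 5, 60, 0.152, -0.005, -0.286, 36]
    - [20, 10, 85, 0.228, -0.008, -0.429, 36]
    - [40, 15, 100, 0.304, -0.011, -0.572, 36]
    - [60, 20, 112, 0.38, -0.014, -0.714, 36]
    - [80, 25, 115, 0.455, -0.016, -0.857, 36]
    - [100, 32, 115, 0.531, -0.019, -1.0, 36]
    - [115, 38, 112, 0.607, -0.022, -1.143, 36]

```text
clock: 14.65
eef_pos: [564.9, -60.6, 222.1]
tcp_rot: [1.165, 1.08, -0.032]
contact_force: [0.1, 0.4, -0.1]
opening: 0.421
```

Run:
```python
from kin import *
p,Q=strappose(-19,70,0,-1); plan(p,Q); print(r.sense()['qpos'])
```

```text
shift [8.7 2.5 0.4] rv [ 0.347 -0.01  -0.656] mag deg 42.5
[-0.14   0.071  2.124  0.115  0.461  0.967]
```

>>> step_arm:
  rows:
    - [2, 0.5, 0, 0.07, -0.002, -0.13, 36]
    - [4, 1, 0, 0.14, -0.004, -0.26, 36]
    - [6, 1.5, 0, 0.21, -0.006, -0.39, 36]
    - [8, 2, 0, 0.28, -0.008, -0.52, 36]
    - [8.7, 2.5, 0.4, 0.347, -0.01, -0.656, 36]
    - [8.7, 2.5, 0.4, 0.347, -0.01, -0.656, 36]
    - [8.7, 2.5, 0.4, 0.347, -0.01, -0.656, 36]
    - [8.7, 2.5, 0.4, 0.347, -0.01, -0.656, 36]

```text
clock: 15.65
eef_pos: [573.6, -58.0, 222.4]
tcp_rot: [1.902, 1.082, -0.035]
contact_force: [-0.0, 0.5, -0.7]
opening: 0.422
```

Run:
```python
from kin import *
s=r.sense(); p,d=grab('wrist','w10'); np.save('pics/w10s.npy',s,allow_pickle=True)
```

```text
(no output)
```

View pics/w10.png

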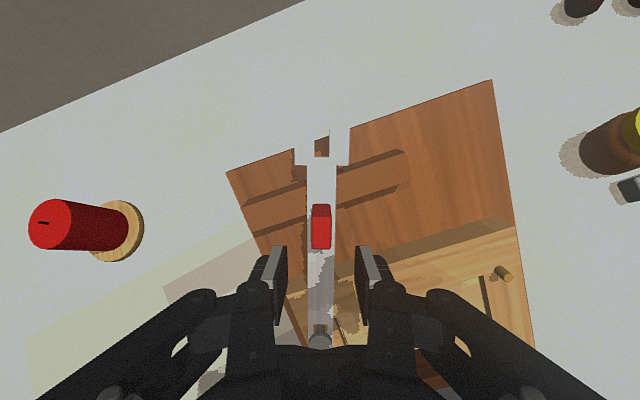

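Run:
```python
from kin import *
p,d=load('w10'); s=np.load('pics/w10s.npy',allow_pickle=True).item(); M,K=T('wrist',s); C=np.load('C.npy'); Ci=np.linalg.inv(C)
hsv=cv2.cvtColor(p,cv2.COLOR_RGB2HSV); m=((hsv[...,0]<8)|(hsv[...,0]>172))&(hsv[...,1]>150)&(hsv[...,2]>60); m[:, :280]=0;m[:,360:]=0
ys,xs=np.nonzero(m); print('red',xs.min(),xs.max(),ys.min(),ys.max())
P=cloud(M,K,d); Pc=(P-C[:3,3])@C[:3,:3]; print('block top z',np.percentile(Pc[m][:,2],[50,90]))
top=m&(Pc[...,2]>36); ys,xs=np.nonzero(top); print('top face mean',Pc[top].mean(0),np.ptp(Pc[top],axis=0))
def oc(u,v,z):
    w=onplane(M,K,(u,v),(C@[0,0,z,1])[:3],C[:3,2]); return (Ci@np.append(w,1))[:3]
cv2.imwrite('pics/w10c.png',cv2.resize(p[120:360,260:380,::-1],None,fx=2.5,fy=2.5,interpolation=cv2.INTER_CUBIC) if 0 else cv2.resize(p[120:260,250:400,::-1],None,fx=4,fy=4,interpolation=cv2.INTER_CUBIC))
for uv,z in (((321,335),24),((502,271),14)): print(uv,oc(*uv,z))
sm=P[135:240,308:335]; q=Pc[170:200,310:334].reshape(-1,3); print('strap top z',np.median(q,0))
```

```text
red 311 331 204 248
block top z [39.241 40.267]
top face mean [146.146  46.268  40.541] [ 81.444  32.87  185.289]
(321, 335) [54.453 77.427 24.   ]
(502, 271) [ 57.74  -76.124  14.   ]
strap top z [169.233  37.72    5.697]
```

View pics/w10c.png

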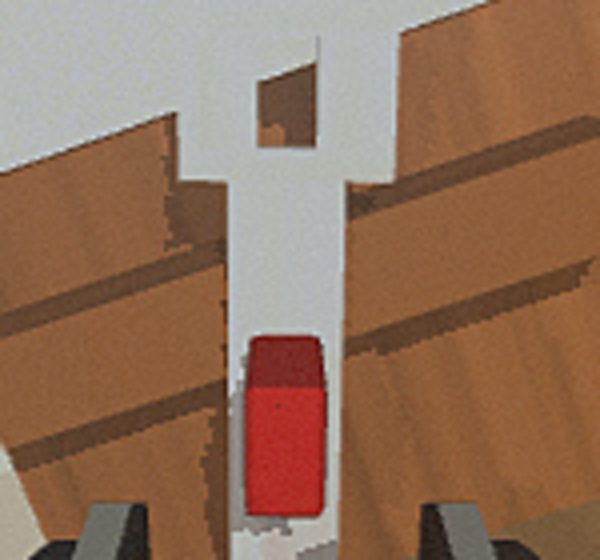

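Run:
```python
from kin import *
s=np.load('pics/w10s.npy',allow_pickle=True).item(); M,K=T('wrist',s); C=np.load('C.npy'); Ci=np.linalg.inv(C)
def oc(u,v,z):
    w=onplane(M,K,(u,v),(C@[0,0,z,1])[:3],C[:3,2]); return (Ci@np.append(w,1))[:3]
f=lambda u,v:(u/4+250,v/4+120)
b=oc(*f(286,451),39); sl=oc(*f(287,107),5); sh=oc(*f(287,182),5); n=oc(*f(288,260),5)
print('block',b,'slot inner edge(152)',oc(*f(287,147),5),'shoulder(146)',sh,n)
for c in (b,sh,n): d=c[:2]-[46,81]; print(np.linalg.norm(d),np.degrees(np.arctan2(d[1],d[0])))
p,Q=strappose(-19,0,0,-1); print((Ci@np.append(p,1))[:3])
```

```text
block [144.727  46.235  39.   ] slot inner edge(152) [188.749  30.926   5.   ] shoulder(146) [182.623  33.015   5.   ] [168.519  37.622   5.   ]
104.66908247961445 -19.39887212580335
144.8044641600246 -19.352558250293587
129.9714366136164 -19.49639633652833
[145.279  46.815   9.   ]
```

Run:
```python
from kin import *
for l in (0,):
  p,Q=strappose(-19.4,l,0,-1); plan(p,Q)
```

```text
shift [ 32.6  -2.  -61.8] rv [ 0.003 -0.    -0.007] mag deg 0.5
```

>>> step_arm:
  rows:
    - [11, -0.7, -20, 0.002, 0, -0.004, 36]
    - [22, -1.4, -41, 0.003, 0, -0.007, 36]
    - [32.6, -2, -61.8, 0.003, 0, -0.007, 36]
    - [32.6, -2, -61.8, 0.003, 0, -0.007, 36]
    - [32.6, -2, -61.8, 0.003, 0, -0.007, 36]
    - [32.6, -2, -61.8, 0.003, 0, -0.007, 10]
    - [32.6, -2, -61.8, 0.003, 0, -0.007, 10]
    - [32.6, -2, -61.8, 0.003, 0, -0.007, 10]
  force: 80

```text
clock: 16.7
eef_pos: [606.3, -60.1, 161.8]
tcp_rot: [1.909, 1.081, -0.037]
contact_force: [-4.3, -0.7, 5.3]
opening: 0.153
```

```bash
cat >> kin.py <<'E'
def swhere(s=None,sg=-1,gx=105,gz=9.):
    s=s or r.sense(); C=np.load('C.npy'); Rt=R.from_euler('xyz',s['tcp_rot']).as_matrix()
    Rs=np.stack([sg*-Rt[:,1],sg*Rt[:,2],-Rt[:,0]],1); Rc=C[:3,:3].T@Rs; p=C[:3,:3].T@(s['eef_pos']-C[:3,3])
    h=p-Rc@np.array([gx,0,gz]); sl=h+Rc@np.array([162,0,0])
    print('t',s['clock'],'phi %.2f th %.2f roll %.2f'%(np.degrees(np.arctan2(Rc[1,0],Rc[0,0])),np.degrees(np.arcsin(Rc[2,0])),np.degrees(np.arctan2(Rc[2,1],Rc[2,2]))),'hole',h,'slot',sl,'F',C[:3,:3].T@s['contact_force'],'M',C[:3,:3].T@s['wrist_torque'],'open',s['opening']*85.4)
E
python3 - <<'E'
from kin import *
s=r.sense(); swhere(s); p,d=grab('wrist','w11')
for a in ((-19.4,3,2),(-19.4,5,5),(-22,5,5.5),(-27,5,5.5)):
  p,Q=strappose(*a,-1); plan(p,Q,s)
E
```

```text
t 16.7 phi -19.37 th 0.07 roll 0.01 hole [46.627 80.889  0.965] slot [199.46   27.167   1.159] F [-1.293 -0.882  6.666] M [-0.058  0.369 -0.081] open 13.029637315710945
shift [-3.5  0.3  4.5] rv [-0.011 -0.031 -0.006] mag deg 1.9
shift [-7.6  0.7 10.7] rv [-0.028 -0.08  -0.014] mag deg 4.9
shift [-9.8 -3.5 10.6] rv [-0.011 -0.088 -0.056] mag deg 6.0
shift [-13.4 -11.6   8.9] rv [ 0.026 -0.088 -0.135] mag deg 9.4
```

View pics/w11.png

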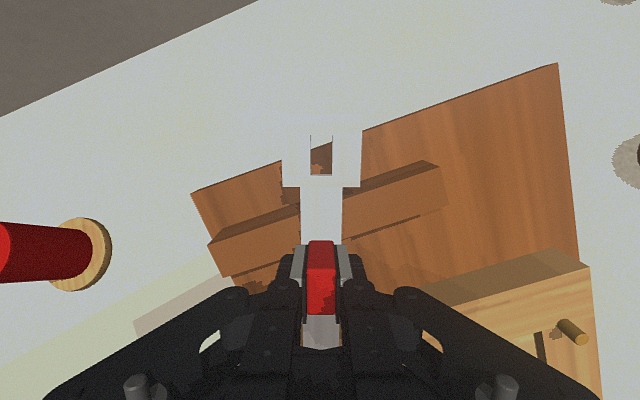

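```bash
sed -i 's/gz=9\./gz=10./' kin.py
cat >> kin.py <<'E'
def rows(L,g=10):
    s=r.sense(); R0=R.from_euler('xyz',s['tcp_rot'])
    for a in L:
        p,Q=strappose(*a,-1); rv=(R.from_matrix(Q)*R0.inv()).as_rotvec(); print(list((p-s['eef_pos']).round(1)),list(rv.round(3)))
E
python3 - <<'E'
from kin import *
swhere(); rows([(-19.4,1,1.5),(-19.4,3,4),(-19.4,4,5.5),(-19.4,4,5.5),(-21.5,4,5.5),(-25,4,5.5),(-29,4,5.5),(-29,4,5.5)])
E
```

```text
t 16.75 phi -19.36 th 0.07 roll 0.02 hole [46.624 80.898 -0.022] slot [199.46   27.183   0.173] F [-0.969 -0.544  7.064] M [-0.077  0.345 -0.01 ] open 12.989721263023833
[np.float64(-2.5), np.float64(0.2), np.float64(2.8)] [np.float64(-0.008), np.float64(-0.023), np.float64(-0.005)]
[np.float64(-6.1), np.float64(0.6), np.float64(8.3)] [np.float64(-0.022), np.float64(-0.064), np.float64(-0.011)]
[np.float64(-8.3), np.float64(0.8), np.float64(11.3)] [np.float64(-0.031), np.float64(-0.088), np.float64(-0.015)]
[np.float64(-8.3), np.float64(0.8), np.float64(11.3)] [np.float64(-0.031), np.float64(-0.088), np.float64(-0.015)]
[np.float64(-9.6), np.float64(-2.7), np.float64(10.7)] [np.float64(-0.015), np.float64(-0.088), np.float64(-0.049)]
[np.float64(-12.0), np.float64(-8.4), np.float64(9.6)] [np.float64(0.011), np.float64(-0.088), np.float64(-0.104)]
[np.float64(-15.1), np.float64(-14.7), np.float64(8.0)] [np.float64(0.041), np.float64(-0.088), np.float64(-0.167)]
[np.float64(-15.1), np.float64(-14.7), np.float64(8.0)] [np.float64(0.041), np.float64(-0.088), np.float64(-0.167)]
```

>>> step_arm:
  rows:
    - [-2.5, 0.2, 2.8, -0.008, -0.023, -0.005, 10]
    - [-6.1, 0.6, 8.3, -0.022, -0.064, -0.011, 10]
    - [-8.3, 0.8, 11.3, -0.031, -0.088, -0.015, 10]
    - [-8.3, 0.8, 11.3, -0.031, -0.088, -0.015, 10]
    - [-9.6, -2.7, 10.7, -0.015, -0.088, -0.049, 10]
    - [-12.0, -8.4, 9.6, 0.011, -0.088, -0.104, 10]
    - [-15.1, -14.7, 8.0, 0.041, -0.088, -0.167, 10]
    - [-15.1, -14.7, 8.0, 0.041, -0.088, -0.167, 10]

```text
clock: 17.75
eef_pos: [591.1, -75.2, 169.7]
tcp_rot: [2.004, 0.997, -0.124]
contact_force: [0.2, 0.3, -1.1]
opening: 0.147
```

Run:
```python
from kin import *
swhere(); rows([(-33,4,5.5),(-37,4,5.5),(-41,4,5.5),(-45,4,5.5),(-49,4,5.5),(-53,4,5.5),(-57,4,5.5),(-57,4,5.5)]); print(r.sense()['qpos'])
```

```text
t 17.75 phi -29.08 th 5.48 roll -0.04 hole [45.908 80.732  3.888] slot [186.836   2.35   19.369] F [-0.316  0.287 -1.072] M [ 0.023  0.41  -0.016] open 12.535502013138188
[np.float64(-3.4), np.float64(-5.7), np.float64(-1.5)] [np.float64(0.032), np.float64(-0.002), np.float64(-0.06)]
[np.float64(-7.3), np.float64(-11.5), np.float64(-3.5)] [np.float64(0.065), np.float64(-0.003), np.float64(-0.122)]
[np.float64(-11.5), np.float64(-16.9), np.float64(-5.6)] [np.float64(0.098), np.float64(-0.004), np.float64(-0.183)]
[np.float64(-16.1), np.float64(-22.0), np.float64(-7.9)] [np.float64(0.131), np.float64(-0.005), np.float64(-0.245)]
[np.float64(-20.9), np.float64(-26.8), np.float64(-10.4)] [np.float64(0.163), np.float64(-0.007), np.float64(-0.307)]
[np.float64(-26.0), np.float64(-31.2), np.float64(-13.1)] [np.float64(0.196), np.float64(-0.008), np.float64(-0.368)]
[np.float64(-31.4), np.float64(-35.1), np.float64(-15.8)] [np.float64(0.229), np.float64(-0.009), np.float64(-0.43)]
[np.float64(-31.4), np.float64(-35.1), np.float64(-15.8)] [np.float64(0.229), np.float64(-0.009), np.float64(-0.43)]
[-0.131  0.188  2.18   0.021  0.2    1.976]
```

Tracking is good: the hole stays centred on the bolt and side forces are about 0.

>>> step_arm:
  rows:
    - [-3.4, -5.7, -1.5, 0.032, -0.002, -0.06, 10]
    - [-7.3, -11.5, -3.5, 0.065, -0.003, -0.122, 10]
    - [-11.5, -16.9, -5.6, 0.098, -0.004, -0.183, 10]
    - [-16.1, -22.0, -7.9, 0.131, -0.005, -0.245, 10]
    - [-20.9, -26.8, -10.4, 0.163, -0.007, -0.307, 10]
    - [-26.0, -31.2, -13.1, 0.196, -0.008, -0.368, 10]
    - [-31.4, -35.1, -15.8, 0.229, -0.009, -0.43, 10]
    - [-31.4, -35.1, -15.8, 0.229, -0.009, -0.43, 10]

```text
clock: 18.75
eef_pos: [559.6, -110.4, 153.7]
tcp_rot: [2.43, 1.025, -0.192]
contact_force: [-0.0, -0.3, -1.5]
opening: 0.147
```

Run:
```python
from kin import *
swhere(); rows([(-61,4,5.5),(-65,4,5.5),(-69,4,5.5),(-73,4,5.5),(-76,4,5.5),(-79,4,5.5),(-82,4,5.5),(-82,4,5.5)]); print(r.sense()['qpos'])
```

```text
t 18.75 phi -56.95 th 5.47 roll -0.02 hole [45.781 80.864  3.986] slot [133.718 -54.312  19.434] F [-0.679 -0.333 -1.283] M [ 0.063  0.389 -0.035] open 12.539934127521363
[np.float64(-5.5), np.float64(-3.4), np.float64(-2.8)] [np.float64(0.033), np.float64(-0.002), np.float64(-0.062)]
[np.float64(-11.3), np.float64(-6.5), np.float64(-5.8)] [np.float64(0.066), np.float64(-0.003), np.float64(-0.124)]
[np.float64(-17.3), np.float64(-9.1), np.float64(-8.9)] [np.float64(0.098), np.float64(-0.004), np.float64(-0.186)]
[np.float64(-23.4), np.float64(-11.2), np.float64(-12.1)] [np.float64(0.131), np.float64(-0.005), np.float64(-0.247)]
[np.float64(-28.1), np.float64(-12.5), np.float64(-14.6)] [np.float64(0.156), np.float64(-0.006), np.float64(-0.294)]
[np.float64(-32.8), np.float64(-13.5), np.float64(-17.1)] [np.float64(0.18), np.float64(-0.007), np.float64(-0.34)]
[np.float64(-37.5), np.float64(-14.2), np.float64(-19.6)] [np.float64(0.205), np.float64(-0.008), np.float64(-0.386)]
[np.float64(-37.5), np.float64(-14.2), np.float64(-19.6)] [np.float64(0.205), np.float64(-0.008), np.float64(-0.386)]
[-0.2    0.185  2.222  0.021  0.189  2.402]
```

>>> step_arm:
  rows:
    - [-5.5, -3.4, -2.8, 0.033, -0.002, -0.062, 10]
    - [-11.3, -6.5, -5.8, 0.066, -0.003, -0.124, 10]
    - [-17.3, -9.1, -8.9, 0.098, -0.004, -0.186, 10]
    - [-23.4, -11.2, -12.1, 0.131, -0.005, -0.247, 10]
    - [-28.1, -12.5, -14.6, 0.156, -0.006, -0.294, 10]
    - [-32.8, -13.5, -17.1, 0.18, -0.007, -0.34, 10]
    - [-37.5, -14.2, -19.6, 0.205, -0.008, -0.386, 10]
    - [-37.5, -14.2, -19.6, 0.205, -0.008, -0.386, 10]

```text
clock: 19.75
eef_pos: [522.2, -124.5, 134.1]
tcp_rot: [2.829, 1.061, -0.232]
contact_force: [0.8, -0.0, 0.0]
opening: 0.145
```

Run:
```python
from kin import *
s=r.sense(); swhere(s); p,d=grab('wrist','w12'); np.save('pics/w12s.npy',s,allow_pickle=True)
cv2.imwrite('pics/w12c.png',cv2.resize(p[90:270,220:420,::-1],None,fx=3.3,fy=3.3,interpolation=cv2.INTER_CUBIC))
```

```text
t 19.75 phi -81.89 th 5.48 roll -0.01 hole [45.984 81.07   3.984] slot [ 68.746 -78.574  19.456] F [ 0.692  0.025 -0.353] M [ 0.056  0.308 -0.011] open 12.370121921243678
```

View pics/w12.png

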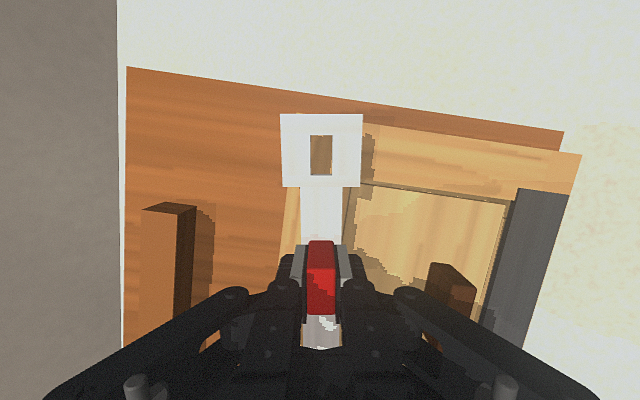

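View pics/w12c.png

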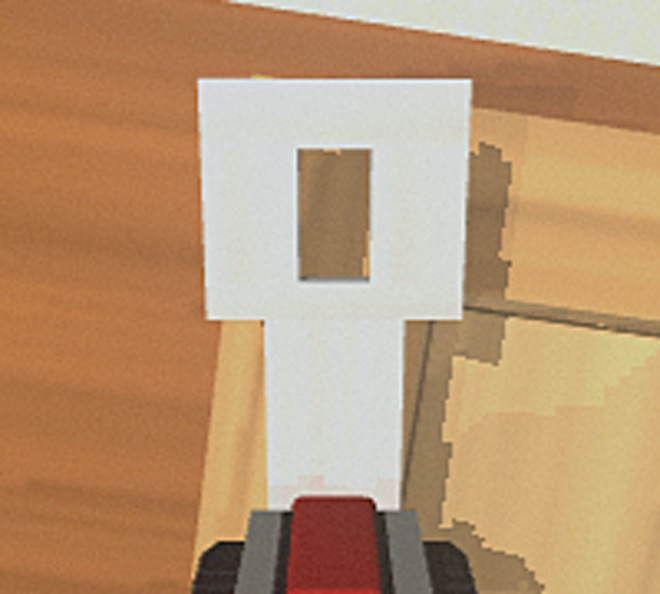

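Run:
```python
from kin import *
rows([(-84,4,5.5),(-86,4,5.5),(-88.2,4,5.5)])
```

```text
[np.float64(-3.6), np.float64(-0.4), np.float64(-1.9)] [np.float64(0.017), np.float64(-0.0), np.float64(-0.033)]
[np.float64(-6.8), np.float64(-0.6), np.float64(-3.6)] [np.float64(0.034), np.float64(-0.001), np.float64(-0.064)]
[np.float64(-10.3), np.float64(-0.6), np.float64(-5.5)] [np.float64(0.052), np.float64(-0.002), np.float64(-0.098)]
```

>>> step_arm:
  rows:
    - [-1.8, -0.2, -1, 0.009, 0, -0.017, 10]
    - [-3.6, -0.4, -1.9, 0.017, 0, -0.033, 10]
    - [-5.2, -0.5, -2.7, 0.026, 0, -0.048, 10]
    - [-6.8, -0.6, -3.6, 0.034, -0.001, -0.064, 10]
    - [-8.5, -0.6, -4.5, 0.043, -0.001, -0.081, 10]
    - [-10.3, -0.6, -5.5, 0.052, -0.002, -0.098, 10]
    - [-10.3, -0.6, -5.5, 0.052, -0.002, -0.098, 10]
    - [-10.3, -0.6, -5.5, 0.052, -0.002, -0.098, 10]

```text
clock: 20.8
eef_pos: [512.3, -125.2, 128.9]
tcp_rot: [2.934, 1.07, -0.238]
contact_force: [-0.3, -0.2, -1.2]
opening: 0.149
```

Run:
```python
from kin import *
s=r.sense(); swhere(s); p,d=grab('wrist','w13'); np.save('pics/w13s.npy',s,allow_pickle=True)
cv2.imwrite('pics/w13c.png',cv2.resize(p[100:190,270:390,::-1],None,fx=6,fy=6,interpolation=cv2.INTER_CUBIC))
```

```text
t 20.8 phi -88.21 th 5.49 roll 0.02 hole [46.122 81.018  3.967] slot [ 51.15  -80.159  19.478] F [-0.801 -0.21  -0.939] M [-0.023  0.345 -0.035] open 12.695048217797162
```

View pics/w13c.png

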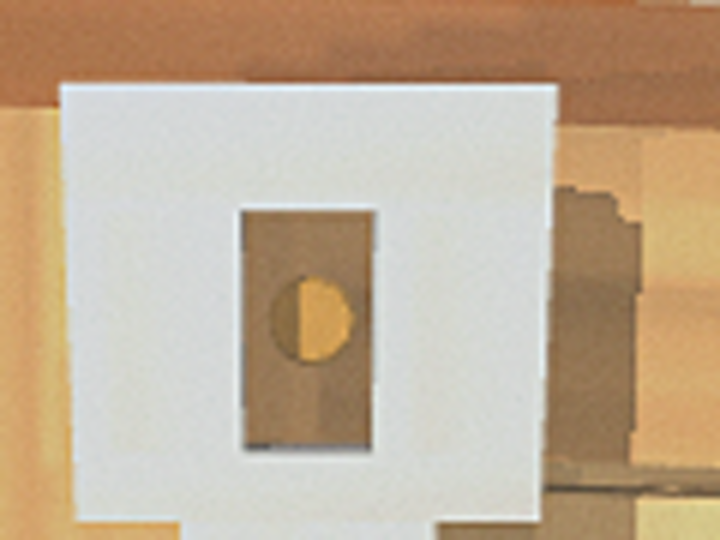

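Run:
```python
from kin import *
s=np.load('pics/w13s.npy',allow_pickle=True).item(); M,K=T('wrist',s); C=np.load('C.npy'); Ci=np.linalg.inv(C)
def oc(u,v,z):
    w=onplane(M,K,(u,v),(C@[0,0,z,1])[:3],C[:3,2]); return (Ci@np.append(w,1))[:3]
print('stud',oc(270+312/6,100+320/6,14))
print('slot',oc(270+307.5/6,100+330/6,24.4)); print('edges',oc(270+240/6,155,24.4),oc(270+376/6,155,24.4), 'ends', oc(321,100+209/6,25.3),oc(321,100+450/6,23.5))
```

```text
stud [ 50.213 -79.403  14.   ]
slot [ 50.607 -78.708  24.4  ]
edges [ 56.257 -78.528  24.4  ] [ 44.874 -78.89   24.4  ] ends [ 51.046 -88.506  25.3  ] [ 50.41  -68.603  23.5  ]
```

The stud sits inside the slot (crop (312,320); slot columns 243 to 372), only 0.4 mm off centre. I'll lower it in stages.

Run:
```python
from kin import *
rows([(-88.35,4,5.5),(-88.35,3,4.8),(-88.35,2.5,4),(-88.35,2,3.3),(-88.35,1.5,2.5),(-88.35,1,1.8),(-88.35,.5,1),(-88.35,0,0.3),(-88.35,0,0)])
```

```text
[np.float64(-0.4), np.float64(-0.0), np.float64(-0.2)] [np.float64(0.001), np.float64(0.0), np.float64(-0.002)]
[np.float64(0.7), np.float64(-0.3), np.float64(-2.2)] [np.float64(0.012), np.float64(0.0), np.float64(0.003)]
[np.float64(1.6), np.float64(-0.6), np.float64(-3.9)] [np.float64(0.024), np.float64(0.0), np.float64(0.01)]
[np.float64(2.4), np.float64(-0.8), np.float64(-5.4)] [np.float64(0.035), np.float64(0.0), np.float64(0.016)]
[np.float64(3.3), np.float64(-1.1), np.float64(-7.2)] [np.float64(0.047), np.float64(0.0), np.float64(0.022)]
[np.float64(4.2), np.float64(-1.3), np.float64(-8.7)] [np.float64(0.058), np.float64(0.0), np.float64(0.028)]
[np.float64(5.1), np.float64(-1.5), np.float64(-10.5)] [np.float64(0.07), np.float64(0.0), np.float64(0.035)]
[np.float64(5.9), np.float64(-1.6), np.float64(-12.0)] [np.float64(0.081), np.float64(0.0), np.float64(0.04)]
[np.float64(6.2), np.float64(-1.7), np.float64(-12.5)] [np.float64(0.086), np.float64(0.0), np.float64(0.043)]
```

>>> step_arm:
  rows:
    - [-0.4, 0, -0.2, 0.001, 0, -0.002, 10]
    - [0.2, -0.1, -1.2, 0.006, 0, 0, 10]
    - [0.7, -0.3, -2.2, 0.012, 0, 0.003, 10]
    - [1.1, -0.4, -3, 0.018, 0, 0.006, 10]
    - [1.6, -0.6, -3.9, 0.024, 0, 0.01, 10]
    - [2.4, -0.8, -5.4, 0.035, 0, 0.016, 10]
    - [2.4, -0.8, -5.4, 0.035, 0, 0.016, 10]
    - [2.4, -0.8, -5.4, 0.035, 0, 0.016, 10]

```text
clock: 21.85
eef_pos: [514.7, -126.0, 123.5]
tcp_rot: [3.005, 1.077, -0.159]
contact_force: [-0.4, 0.8, -2.0]
opening: 0.149
```

Run:
```python
from kin import *
s=r.sense(); swhere(s); p,d=grab('wrist','w14'); np.save('pics/w14s.npy',s,allow_pickle=True); print(s['qpos'])
cv2.imwrite('pics/w14c.png',cv2.resize(p[100:190,270:390,::-1],None,fx=6,fy=6,interpolation=cv2.INTER_CUBIC))
rows([(-88.35,1.5,2.5),(-88.35,1,1.8),(-88.35,.5,1),(-88.35,0,0.3),(-88.35,0,0)])
```

```text
t 21.85 phi -88.35 th 3.31 roll 0.01 hole [45.959 80.965  2.047] slot [ 50.625 -80.697  11.399] F [-1.364  0.811 -1.593] M [ 0.037  0.31  -0.029] open 12.733813700326241
[-0.28   0.196  2.284  0.324  0.18   2.579]
[np.float64(1.0), np.float64(-0.2), np.float64(-1.8)] [np.float64(0.013), np.float64(0.0), np.float64(0.006)]
[np.float64(1.8), np.float64(-0.4), np.float64(-3.3)] [np.float64(0.023), np.float64(0.0), np.float64(0.012)]
[np.float64(2.8), np.float64(-0.7), np.float64(-5.1)] [np.float64(0.036), np.float64(0.0), np.float64(0.019)]
[np.float64(3.6), np.float64(-0.8), np.float64(-6.6)] [np.float64(0.046), np.float64(0.0), np.float64(0.024)]
[np.float64(3.9), np.float64(-0.9), np.float64(-7.1)] [np.float64(0.051), np.float64(0.0), np.float64(0.027)]
```

View pics/w14c.png

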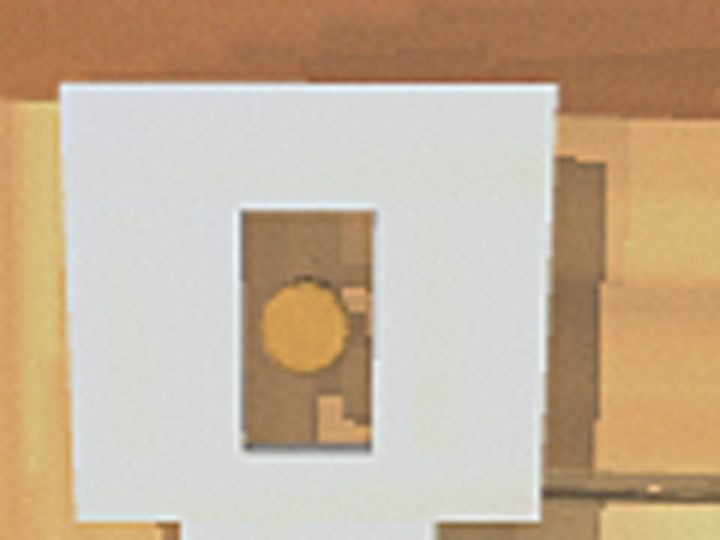

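The stud is centred in the slot and already inside it (slot underside at z 11.4). Lowering the rest of the way, still gripped.

>>> step_arm:
  rows:
    - [1.0, -0.2, -1.8, 0.013, 0, 0.006, 10]
    - [1.8, -0.4, -3.3, 0.023, 0, 0.012, 10]
    - [2.3, -0.5, -4.2, 0.03, 0, 0.015, 10]
    - [2.8, -0.7, -5.1, 0.036, 0, 0.019, 10]
    - [3.2, -0.8, -5.9, 0.041, 0, 0.022, 10]
    - [3.6, -0.8, -6.6, 0.046, 0, 0.024, 10]
    - [3.9, -0.9, -7.1, 0.051, 0, 0.027, 10]
    - [3.9, -0.9, -7.1, 0.051, 0, 0.027, 10]

```text
clock: 22.9
eef_pos: [518.5, -126.8, 116.4]
tcp_rot: [3.113, 1.082, -0.036]
contact_force: [-1.8, 2.0, 2.4]
opening: 0.149
```

Run:
```python
from kin import *
s=r.sense(); swhere(s); p,d=grab('wrist','w15'); np.save('pics/w15s.npy',s,allow_pickle=True); print(s['qpos'])
cv2.imwrite('pics/w15c.png',cv2.resize(p[80:280,220:420,::-1],None,fx=3,fy=3,interpolation=cv2.INTER_CUBIC))
M,K=T('wrist',s); C=np.load('C.npy'); Pc=(cloud(M,K,d)-C[:3,3])@C[:3,:3]
for uv in [(290,130),(350,130),(290,175),(350,175),(320,210),(410,150),(440,160)]: print(uv,Pc[uv[1]-2:uv[1]+3,uv[0]-2:uv[0]+3].reshape(-1,3).mean(0))
```

```text
t 22.9 phi -88.35 th -0.02 roll -0.00 hole [46.001 81.081  0.113] slot [ 50.668 -80.852   0.054] F [-0.52   1.886  2.974] M [0.154 0.289 0.03 ] open 12.744530716222744
[-0.33   0.222  2.27   0.658  0.224  2.207]
(290, 130) [ 65.762 -91.603   5.688]
(350, 130) [ 36.47  -92.466   5.756]
(290, 175) [ 65.773 -69.382   5.765]
(350, 175) [ 35.765 -71.347  11.406]
(320, 210) [ 49.939 -51.13    5.745]
(410, 150) [  4.481 -83.255   0.591]
(440, 160) [-11.697 -78.601   0.651]
```

View pics/w15c.png

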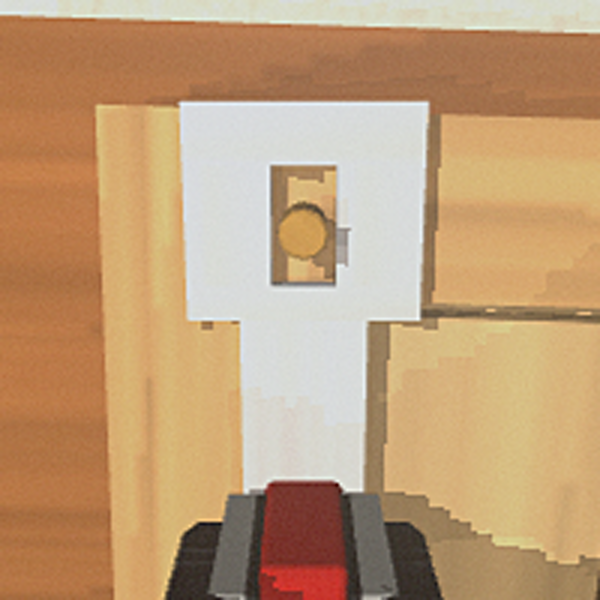

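The strap is down: its top is 5.1 mm above the rim at every spot except one spurious reading of 11.4, and it is 5 thick. A light press, then release and retreat along the normal.

>>> step_arm:
  rows:
    - [0.2, 0, -0.4, 0, 0, 0, 10]
    - [0.3, 0, -0.6, 0, 0, 0, 10]
    - [0.3, 0, -0.6, 0, 0, 0, 10]
    - [0.3, 0, -0.6, 0, 0, 0, 10]
    - [0.3, 0, -0.6, 0, 0, 0, 10]
    - [0.1, 0, -0.1, 0, 0, 0, 20]
    - [0.1, 0, -0.1, 0, 0, 0, 32]
    - [0.1, 0, -0.1, 0, 0, 0, 32]

```text
clock: 23.95
eef_pos: [518.7, -126.9, 116.3]
tcp_rot: [3.113, 1.082, -0.037]
contact_force: [0.2, -0.6, -0.5]
opening: 0.373
```

Run:
```python
from kin import *
swhere()
```

```text
t 23.95 phi -88.34 th -0.01 roll 0.00 hole [46.154 81.065 -0.145] slot [ 50.846 -80.867  -0.175] F [-0.025 -0.574 -0.531] M [ 0.001  0.263 -0.005] open 31.857777699592013
```

>>> step_arm:
  rows:
    - [-9, 0, 17, 0, 0, 0, 32]
    - [-18, 0, 35, 0, 0, 0, 32]
    - [-28, 0, 53, 0, 0, 0, 32]
    - [-42, 0, 79, 0, 0, 0, 32]
    - [-56, 0, 106, 0, 0, 0, 32]
    - [-70, 0, 132, 0, 0, 0, 32]
    - [-84, 0, 155, 0, 0, 0, 32]
    - [-84, 0, 155, 0, 0, 0, 32]

```text
clock: 24.95
eef_pos: [435.1, -127.3, 273.1]
tcp_rot: [3.11, 1.079, -0.04]
contact_force: [-0.1, -0.4, -1.0]
opening: 0.374
```

Run:
```python
from kin import *
s=r.sense(); p,d=grab('wrist','w16'); np.save('pics/w16s.npy',s,allow_pickle=True); t,dt=grab('top','t16')
cv2.imwrite('pics/t16c.png',cv2.resize(t[150:275,180:440,::-1],None,fx=3,fy=3,interpolation=cv2.INTER_CUBIC))
M,K=T('wrist',s); C=np.load('C.npy'); Pc=(cloud(M,K,d)-C[:3,3])@C[:3,:3]
def at(x,y,h=4):
    m=(np.abs(Pc[...,0]-x)<h)&(np.abs(Pc[...,1]-y)<h)&(Pc[...,2]>-40)&(Pc[...,2]<60)&(d>0); return m.sum(),np.median(Pc[m][:,2]) if m.sum() else None
for n,x,y in (('rimR',-10,-83),('rimR2',15,-83),('rimhigh',72,-60),('strap mid',49,-20),('strap end',51,-96),('strap near',51,-60),('panel R low',-40,-50),('panel R up',25,-50),('panel up',28,-10),('panel L up',28,50),('panel L low',-40,50)): print(n,at(x,y))
```

```text
rimR (np.int64(50), np.float64(0.5300844702270953))
rimR2 (np.int64(59), np.float64(0.7227799820191927))
rimhigh (np.int64(50), np.float64(0.9387417691584625))
strap mid (np.int64(57), np.float64(39.504355895523126))
strap end (np.int64(52), np.float64(5.679395069242516))
strap near (np.int64(49), np.float64(5.633079052320209))
panel R low (np.int64(50), np.float64(-2.128430099507223))
panel R up (np.int64(46), np.float64(-2.2193336917450956))
panel up (np.int64(44), np.float64(-2.2012327390913287))
panel L up (np.int64(41), np.float64(-2.412548256512463))
panel L low (np.int64(38), np.float64(-2.24752428521119))
```

View pics/w16.png

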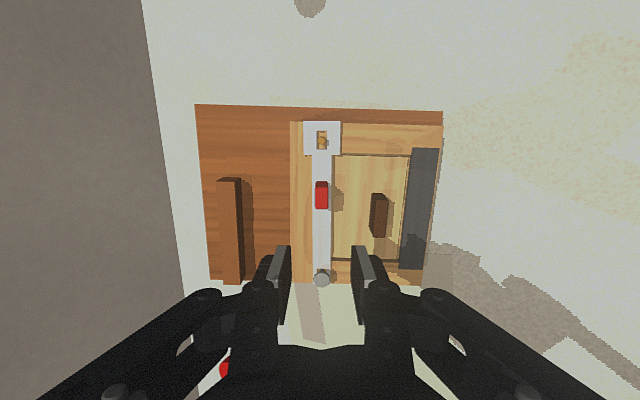

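View pics/t16c.png

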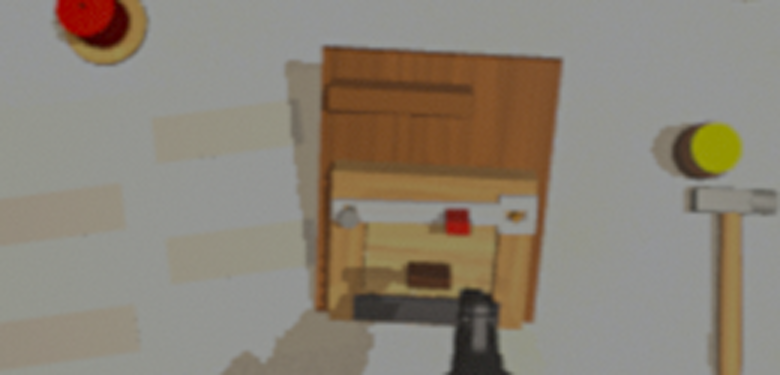

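Everything reads as shut: the panel's top is at about -3 at five spots, the strap's top is 5 above the rim, and the stud is visible in the slot at (322,140). The candle, jar and hammer haven't moved.

Run:
```python
from h import *
print(order.sign_off(), r.sense()['clock'])
```

```text
the job is handed in; nothing more can be done
the job is handed in; nothing more can be done
```

The display box is closed and the job is handed in, at about 25 s on the robot's clock. I hooked the panel's lip under the ledge and swung it down onto its seat. Then I swung the strap over the panel's top edge and lowered it over the stud, gripped the whole way. The stud stands about 4 mm up the slope from its mark.

**Last checks:**
- **Panel:** its top is about 3 mm below the rims at five spots, so it lies flat. It moved no further under a 38 N push down.
- **Strap:** its top is 5 mm above the rim, which is its own thickness, with the stud showing inside the slot.
- **Gripper:** it is open and about 180 mm clear of the box, touching nothing.
- **Bystanders:** the candle, paint jar and hammer look unmoved in the last top picture. I compared them by eye only.

**Readings that disagreed:**
- **Rim height:** the depth camera puts it about 0.6 mm high, so I took the heights above relative to the rim.
- **Strap depth:** one point read 11.4 mm before release. The other points on the strap read 5.7, so I took it as a false reading.
- **Final strap check:** one of its three points landed on the red grip block, so only two count.

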